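# Close up the pots in the round tin and pack the seventh

### The arm

A 6-joint arm with a two-finger parallel gripper is mounted at the origin on a cart in front of the work surface, level with it; the furniture and walls round the work are solid. World frame = base frame: x ahead of the robot, y to its left, z up, the work surface at z = 0. Lengths are in m, angles in rad, forces in N, time in s.
With the tool pointing down it reaches from about 0.375 to 0.9 m from the base axis. Payload 3.1 kg.
Tool frame: the origin (TCP) lies on the centre line of the jaws, within the pads' length; the fingertips stand 22 mm ahead of it and the grasp point (between the pads) lies 3 mm ahead of it; z points along the fingers, y is the line along which they close (so a half turn about z gives the same grasp; the last joint's range is limited). The gripper opens to 85 mm and grips with 20 to 120 N. Pads are 22 mm wide; open, the fingers measure 114 mm over their backs; the gripper's body (76 mm by 85 mm) begins 54 mm behind the grasp point. The pads swing forward as they close: fully open they stand 13 mm farther back than shut.
Start: joints at [1.062, 0.527, 1.433, -0, 1.181, -0.178], TCP at [0.203, 0.591, 0.253] pointing down, gripper open.
Joint ranges: [-3.08, 3.08], [-0.75, 2.2], [0.22, 2.44], [-1.43, 4.57], [0, 2.65], [-2.85, 2.85]. Speed limits (rad/s): [2.79, 2.79, 3.14, 3.14, 3.14, 3.14].

### API

Orientations are given as a unit quaternion [x, y, z, w].
In Python, from station import manip gives the robot as it stands.
- The arm moves only by the shell command python3 drive.py [FORCE], which reads ROWS from standard input. ROWS is 1 to 20 rows, parted by semicolons, with the numbers parted by spaces; each row has 5 numbers: dx, dy, dz in units of 50 mm, then a turn about the tool's z in units of 0.2 rad, then the opening from 0.0 (shut) to 1.0 (fully open); each row is the pose to reach, as a shift and turn from the pose commanded when the command began, along the tool's axes at that moment; what a row does not reach only later rows make up. A row lasts 1/10 s, in which the tool goes at most 0.05 m and 0.15 rad, less where a joint would pass 70% of its speed; a pose out of reach is approached as far as the arm can. The fingers move at their own pace and stop on an object; FORCE is the grip in N (left out, the last holds). Time passes only in rows, so rows that do not move let the fingers close. It prints the time, the measured TCP pose, the force, the opening and the grip force at its end. Input that does not fit is refused with a message, and nothing moves.
- manip.sense(): the state, without advancing time (a new reading comes with each control period).
- manip.snapshot(name): name is "scene" or "top" or "wrist"; returns a dict with "pixels" (400x640x3 uint8, red, green, blue), "range_z" (400x640 float32, m along the optical axis (not along the pixel's ray), 0 where there is no reading), "fov_y" (degrees; the focal length in pixels is half the picture's height over the tangent of half this angle, whatever the lens; pixels are square), "cx", "cy" (the principal point, pixels), "R" (3x3) and "t" (3): a world point X has camera coordinates R X + t; the wrist camera has in their place "hand_eye" (4x4, takes a point from camera to tool coordinates, whose origin is the TCP and whose axes are the flange's). Camera axes: x right, y down, z forward; pixel columns grow to the right and rows downward; lengths in m; the calibration is good to about 2 mm. A picture is of the moment at which its call begins: read the wrist's pose just before it.
- manip.sign_off(): hands the job in; it is judged then, once.
The state is a dict: "t": time; "q": joint angles; "qd": joint speeds; "tau": joint torques, N m; "tcp_pos": TCP position; "tool_rot": TCP orientation; "force": force on the tool from outside, world axes, zero at the start; "ft_torque": the same for the moment, N m; "finger_gap": opening from 0.0 (shut) to 1.0 (fully open); "gripper_force": force on a finger pad.
Only numpy, scipy, OpenCV 4.12 (cv2) and the standard library are available. Lean on these libraries where they do the work, as an engineer would, in place of code of your own. Each camera call takes 0.05 s, during which the arm holds its last target. There are 200 camera calls.

### The job

Pack the blue-lidded pot into the round tin so that all seven pots stand upright on the tin's floor, one in the middle and six round it. First stand the blue-lidded pot, which lies on the wire rest, upright on the free worktop and let go of it, then take it again to pack it. The green-lidded pot in the tin stands in the way, so close it up to its neighbour in the ring to make room. Set the pots down rather than dropping them, keep the other six in the tin without tipping them, and leave the other things on the worktop where they are.

Things in the scene. Friction and masses are not known exactly. Their poses are not given: they have to be found in the camera images.
- tin: Round blue open tin, fixed to the worktop: 196 mm outside diameter, 188 mm inside, rim 42 mm high, inner floor 5 mm above the worktop. Origin: centre of its underside, z up. It takes exactly seven pots, one in the middle and six round it (centres 60 to 64 mm from the tin's centre), with 4 mm to spare. Six stand in it at the start.
- blue_pot: The pot to pack: white, blue lid and knob, about 140 g. Body 60 mm diameter, 57 mm at the lid, whose top is 52 mm above the underside; on it a round knob, 22 mm diameter, 22 mm high (total 74 mm). Lid fixed; bottom edge rounded. Origin: centre of the underside; z along its axis to the knob. Starts lying on the wire rest, axis level 43 mm above the worktop, knob to the robot's left.
- stray_pot: Same shape of pot, green lid and knob, standing loose in the tin, about the middle of the free half of the ring (within 11 degrees of the tin's x axis, seen from the tin's centre), so that the room for the seventh pot is split in two. It slides on the tin's floor. Origin: centre of underside; z up.
- rest: Wire drying rest, fixed: two rails 10 mm thick along x, 40 mm apart, tops 19 mm above the worktop, 86 mm long, 30 mm high back stop at the +x end. The pot lies on the rails, underside at the stop, knob towards -x (to the robot's left). Origin: centre on the worktop, z up. The worktop between rest and tin is free. Wall cabinets ahead and to the right hang 0.43 m above the worktop.
- ring_pot_1: Round white pot, 60 mm diameter, wooden lid and knob. Same shape as blue_pot. Loose, standing in the tin. Origin: centre of underside; z up through the knob. Starts in a proper place in the ring, 90 degrees from the tin's x axis.
- ring_pot_2: Round white pot, 60 mm diameter, wooden lid and knob. Same shape as blue_pot. Loose, standing in the tin. Origin: centre of underside; z up through the knob. Starts in a proper place in the ring, 150 degrees from the tin's x axis.
- ring_pot_3: Round white pot, 60 mm diameter, wooden lid and knob. Same shape as blue_pot. Loose, standing in the tin. Origin: centre of underside; z up through the knob. Starts in a proper place in the ring, 210 degrees from the tin's x axis.
- ring_pot_4: Round white pot, 60 mm diameter, wooden lid and knob. Same shape as blue_pot. Loose, standing in the tin. Origin: centre of underside; z up through the knob. Starts in a proper place in the ring, 270 degrees from the tin's x axis.
- middle_pot: Round white pot, 60 mm diameter, wooden lid and knob. Same shape as blue_pot. Loose, standing in the middle of the tin. Origin: centre of underside; z up through the knob.
- lemon: Lemon, 71 x 53 x 51 mm. Bystander standing loose on the worktop; origin at the centre of its underside.
- onion: Onion, 79 mm. Bystander standing loose on the worktop; origin at the centre of its underside.
- garlic: Garlic bulb, 60 mm. Bystander standing loose on the worktop; origin at the centre of its underside.
- apple: Apple, 80 mm. Bystander standing loose on the worktop; origin at the centre of its underside.
- cutting_board: Grey cutting board with a grip hole, standing on edge in the sink, ahead of the rest; fixed, never moves. Its top edge is 90 mm above the worktop and runs level, 8 mm thick, 130 mm either way from the origin, from far right to near left (world direction -0.51, 0.86). Only an obstacle for a tilted gripper.

How it is judged:
On the way:
1. the blue-lidded pot stands upright on the worktop, outside tin and rest, and is let go (angle between blue_pot's own z axis and vertical below 0.12 rad and height (world z) of blue_pot below 0.004 m and horizontal distance between blue_pot and tin above 0.12 m and contact force between blue_pot and the fingers below 0.1 N and linear speed of blue_pot below 0.03 m/s), for 0.2 s.
At the end, for the whole second after the job is handed in: All seven pots are in the tin: each one's centre within 70 mm of the tin's centre, underside less than 10 mm above the worktop (the tin's floor is at 5 mm), upright within 0.12 rad (7 degrees) and at rest (horizontal distance between each of blue_pot, stray_pot, middle_pot, ring_pot_1, ring_pot_2, ring_pot_3, ring_pot_4 and tin below 0.07 m and height (world z) of each of blue_pot, stray_pot, middle_pot, ring_pot_1, ring_pot_2, ring_pot_3, ring_pot_4 below 0.01 m and angle between each of blue_pot, stray_pot, middle_pot, ring_pot_1, ring_pot_2, ring_pot_3, ring_pot_4's own z axis and vertical below 0.12 rad and linear speed of each of blue_pot, stray_pot, middle_pot, ring_pot_1, ring_pot_2, ring_pot_3, ring_pot_4 below 0.03 m/s); the robot touches nothing.
It fails at once if a pot in the tin is tipped by more than 0.5 rad (angle between any of stray_pot, middle_pot, ring_pot_1, ring_pot_2, ring_pot_3, ring_pot_4's own z axis and vertical above 0.5 rad).
It fails at once if a pot in the tin is taken out of the tin (more than 0.13 m from its centre) (horizontal distance between any of stray_pot, middle_pot, ring_pot_1, ring_pot_2, ring_pot_3, ring_pot_4 and tin above 0.13 m).
It fails at once if a blue- or green-lidded pot is dropped (falls out of the fingers faster than 0.75 m/s, some 3 cm) ((contact force between blue_pot and the fingers below 0.1 N and linear speed of blue_pot above 0.75 m/s) or (contact force between stray_pot and the fingers below 0.1 N and linear speed of stray_pot above 0.75 m/s)).
It fails at once if the lemon, onion, garlic or apple is moved by more than 3 cm (distance of any of lemon, onion, garlic, apple from where it was at the start of the episode above 0.03 m).
It also fails if it takes over 72 s, if anything falls off the work surface, if the arm or the gripper's body presses on something with over 40 N, if the wrist force passes 120 N, or if a joint passes its speed limit or range.

## Working session

There is one attempt and no reset: what is moved stays moved. The work goes in short steps, Python scripts to look and compute and a shell command to move; the robot and the scene stay as the last step left them, time stands still between calls to the robot, and variables do not carry over. Pictures are saved under pics/ and viewed, at most 10 in all, crops included, and the job is handed in when it is done.

```bash
ls; mkdir -p pics
cat > h.py <<'E'
import numpy as np,cv2
from station import manip
from scipy.spatial.transform import Rotation as Ro
def cloud(n):
    s=manip.sense(); d=manip.snapshot(n); im=d["pixels"]; z=d["range_z"]
    f=200/np.tan(np.radians(d["fov_y"])/2)
    v,u=np.mgrid[:400,:640]
    P=np.stack([(u-d["cx"])/f*z,(v-d["cy"])/f*z,z],-1)
    if "R" in d: W=(P-d["t"])@np.array(d["R"])
    else:
        H=np.array(d["hand_eye"]); T=P@H[:3,:3].T+H[:3,3]
        W=T@Ro.from_quat(s["tool_rot"]).as_matrix().T+s["tcp_pos"]
    W[z==0]=np.nan
    return im,W
def save(im,name): cv2.imwrite("pics/"+name,im[...,::-1])
E
python3 - <<'E'
from h import *
s=manip.sense(); print(s["tcp_pos"],s["tool_rot"],Ro.from_quat(s["tool_rot"]).as_matrix().round(3),s["finger_gap"])
a,W=cloud("scene"); b,V=cloud("top")
save(cv2.resize(np.vstack([a,b]),(480,600),interpolation=cv2.INTER_AREA),"a.png"); save(b,"top.png")
E
```

```text
drive.py
pics
station.py
[0.20264734 0.59054495 0.25230527] [ 1.64661444e-01  9.86349541e-01 -1.02059925e-03 -3.86997675e-04] [[-0.946  0.325 -0.001]
 [ 0.325  0.946 -0.002]
 [ 0.    -0.002 -1.   ]] 1.001530532811768
```

View pics/top.png

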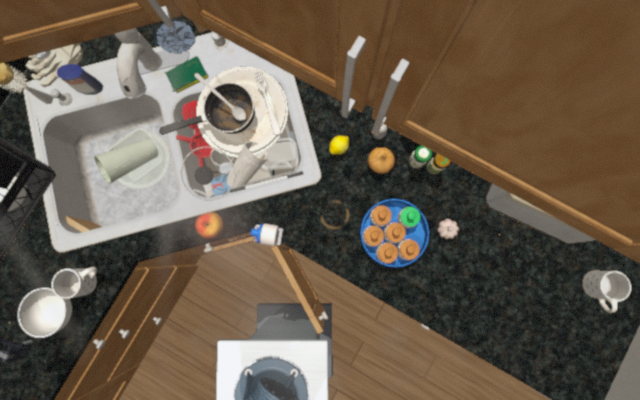

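View pics/a.png

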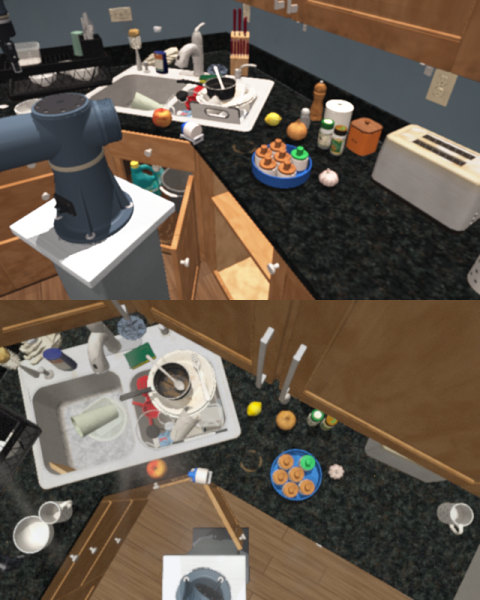

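The top view shows the blue pot lying at (265,234), with its knob to the left. The tin is at (395,233), with the green lid at (409,216), lemon (339,145), onion (381,160), garlic (448,229) and apple (208,223). Next I measure these.

Run:
```python
from h import *
b,V=cloud("top"); 
for n,(u,v) in dict(tin=(395,233),green=(409,214),blue=(262,233),bluewhite=(276,235),lemon=(339,145),onion=(381,160),garl=(448,229),apple=(208,223),table=(335,260),ringmark=(335,214)).items(): print(n,V[v,u].round(3))
hsv=cv2.cvtColor(b,cv2.COLOR_RGB2HSV); z=V[...,2]
box=np.zeros(z.shape,bool); box[190:275,352:440]=1
def rep(n,m):
    p=V[m]; print(n,m.sum(),np.median(p,0).round(4),"mid",((np.nanmin(p,0)+np.nanmax(p,0))/2).round(4),"ext",np.ptp(p,0).round(3))
H,S=hsv[...,0],hsv[...,1]
tinm=box&(H>98)&(H<125)&(S>120)&(z>.03)&(z<.05); rep("tin",tinm)
p=V[tinm][:,:2]; A=np.c_[2*p,np.ones(len(p))]; c=np.linalg.lstsq(A,(p**2).sum(1),rcond=None)[0]; print("circ",c[:2],np.sqrt(c[2]+c[:2]@c[:2]))
# knobs
kn=(box&(z>.062)&(z<.085)).astype(np.uint8); N,L,st,ce=cv2.connectedComponentsWithStats(kn)
for i in range(1,N):
    if st[i,4]>15:
        m=L==i; rep("knob%s hue%d"%(ce[i].round(0),np.median(H[m])),m)
bb=np.zeros(z.shape,bool); bb[215:255,240:295]=1
m=bb&(z>.03)&(z<.1); rep("bluepot",m)
rep("bluelid",m&(H>98)&(H<125)&(S>120)); rep("white",m&(S<50))
m2=(m).astype(np.uint8); print(cv2.PCACompute2(V[m][:,:2].astype(np.float32),None)[1:])
sm=np.zeros(b.shape[:2],bool)
save(cv2.resize(b[185:285,235:445],(800,380),interpolation=cv2.INTER_CUBIC),"crop.png")
```

```text
tin [ 0.456 -0.352  0.073]
green [ 0.509 -0.392  0.079]
blue [0.457 0.023 0.075]
bluewhite [ 0.453 -0.014  0.046]
lemon [ 0.718 -0.198  0.046]
onion [ 0.666 -0.318  0.07 ]
garl [ 0.468 -0.509  0.046]
apple [0.488 0.182 0.055]
table [ 0.38  -0.184  0.004]
ringmark [ 0.518 -0.185 -0.003]
tin 350 [ 0.4633 -0.3719  0.0419] mid [ 0.46   -0.3562  0.0399] ext [0.194 0.194 0.02 ]
circ [ 0.45985971 -0.35509514] 0.09540460005569568
knob[382. 214.] hue15 53 [ 0.509  -0.3167  0.0786] mid [ 0.5082 -0.3175  0.0736] ext [0.02  0.021 0.022]
knob[411. 215.] hue70 56 [ 0.5046 -0.3974  0.0792] mid [ 0.5065 -0.3985  0.074 ] ext [0.024 0.021 0.021]
knob[396. 232.] hue15 53 [ 0.4593 -0.3551  0.0797] mid [ 0.4597 -0.3557  0.0735] ext [0.02  0.02  0.023]
knob[374. 235.] hue15 48 [ 0.4502 -0.2927  0.0792] mid [ 0.4515 -0.2943  0.077 ] ext [0.02  0.02  0.011]
knob[410. 249.] hue15 58 [ 0.411  -0.392   0.0785] mid [ 0.4111 -0.3936  0.0732] ext [0.022 0.021 0.022]
knob[388. 252.] hue15 53 [ 0.4028 -0.3308  0.0785] mid [ 0.4015 -0.3309  0.0732] ext [0.02  0.024 0.022]
bluepot 466 [0.4557 0.0103 0.0652] mid [0.4543 0.0146 0.0546] ext [0.061 0.088 0.049]
bluelid 81 [0.4613 0.04   0.0557] mid [0.4599 0.0429 0.059 ] ext [0.049 0.032 0.031]
white 359 [0.4544 0.0031 0.0663] mid [0.4544 0.0063 0.0546] ext [0.061 0.071 0.049]
(array([[ 0.11046922,  0.99387956],
       [ 0.99387956, -0.11046922]], dtype=float32), array([[0.00043115],
       [0.00024382]], dtype=float32))
```

View pics/crop.png

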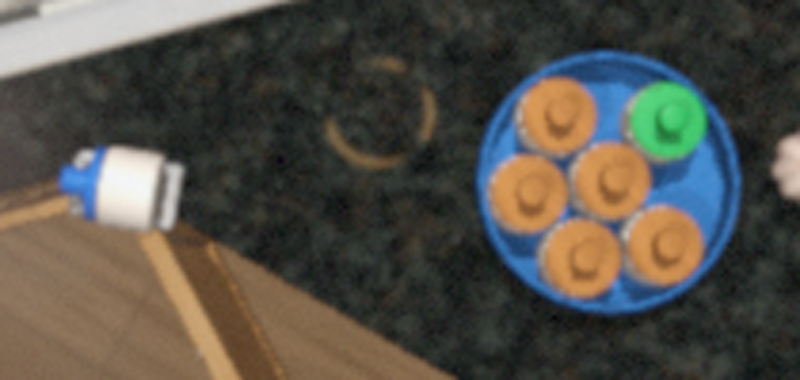

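The crop shows the pot at (120,185), its knob pointing left and slightly away, with the stop at (172,195). In the tin, the gap in the ring lies on either side of the green pot at (668,118), and the green pot is closer to the wooden pot at (557,115). The tool can't tilt. So I will pinch the knob across its axis, near the fingertips, and let the pot swing upright under it. First I look at it with the wrist camera.

```bash
cat >> h.py <<'E'
def go(x,y,z,yaw=None):
    "shift in tool axes and turn to reach TCP x,y,z with tool y at angle yaw (mod pi)"
    s=manip.sense(); R=Ro.from_quat(s["tool_rot"]).as_matrix()
    d=R.T@(np.array([x,y,z])-s["tcp_pos"]); a=np.arctan2(R[1,1],R[0,1])
    t=0 if yaw is None else -((yaw-a+np.pi/2)%np.pi-np.pi/2)
    print("shift",d.round(4),"turn",round(t,3),"len",np.linalg.norm(d).round(3),"yaw",a.round(3))
E
python3 -c "
from h import *
go(.45,.02,.27,-.11)"
```

```text
shift [-0.4192 -0.4595 -0.0168] turn 1.35 len 0.622 yaw 1.24
```

The manual's scale: shifts go in units of 50 mm and turns go in units of 0.2 rad. Converting my numbers, -0.46 m is -9.2, -0.419 m is -8.38, 1.35 rad is 6.75.

```bash
echo '-8.38 -9.2 -0.34 6.75 1;-8.38 -9.2 -0.34 6.75 1;-8.38 -9.2 -0.34 6.75 1;-8.38 -9.2 -0.34 6.75 1;-8.38 -9.2 -0.34 6.75 1;-8.38 -9.2 -0.34 6.75 1;-8.38 -9.2 -0.34 6.75 1;-8.38 -9.2 -0.34 6.75 1;-8.38 -9.2 -0.34 6.75 1;-8.38 -9.2 -0.34 6.75 1;-8.38 -9.2 -0.34 6.75 1;-8.38 -9.2 -0.34 6.75 1;-8.38 -9.2 -0.34 6.75 0.45;-8.38 -9.2 -0.34 6.75 0.45;-8.38 -9.2 -0.34 6.75 0.45;-8.38 -9.2 -0.34 6.75 0.45' | python3 drive.py 20
python3 - <<'E'
from h import *
a,W=cloud("wrist"); save(a,"w1.png"); hsv=cv2.cvtColor(a,cv2.COLOR_RGB2HSV);H,S=hsv[...,0],hsv[...,1];z=W[...,2]
near=(np.abs(W[...,0]-.455)<.07)&(np.abs(W[...,1]-.015)<.1)
m=near&(H>98)&(H<125)&(S>120)&(z>.012)
def rep(n,m):
    p=W[m]; print(n,m.sum(),np.median(p,0).round(4),"mid",((np.percentile(p,1,0)+np.percentile(p,99,0))/2).round(4),"min",np.percentile(p,1,0).round(4),"max",np.percentile(p,99,0).round(4))
rep("blue",m); rep("knob",m&(z<.058)&(z>.045)&(W[...,1]>.035)); rep("all",near&(z>.035)&(z<.08))
for y in np.arange(-.03,.065,.006):
    q=near&(abs(W[...,1]-y)<.003)&(z>.03)&(z<.08)
    if q.sum()>10: p=W[q]; t=p[p[:,2]>p[:,2].max()-.004]; print(y.round(3),"x mid",((p[:,0].min()+p[:,0].max())/2).round(4),"w",np.ptp(p[:,0]).round(3),"top",p[:,2].max().round(4),"x at top",t[:,0].mean().round(4),"sat",np.median(S[q]))
E
```

```text
t: 1.75
tcp_pos: [0.4488, 0.0211, 0.27]
tool_rot: [0.745, 0.668, -0.0, -0.001]
force: [0.2, -0.9, -0.4]
finger_gap: 0.45
gripper_force: 0.0
blue 924 [0.4611 0.0383 0.0549] mid [0.4599 0.0429 0.0554] min [0.4348 0.0266 0.0395] max [0.4849 0.0591 0.0714]
knob 439 [0.461  0.0465 0.0519] mid [0.4546 0.0473 0.0517] min [0.4341 0.0351 0.0456] max [0.475  0.0595 0.0577]
all 2919 [0.4573 0.0197 0.0663] mid [0.4557 0.0231 0.0573] min [ 0.4268 -0.0128  0.0414] max [0.4847 0.059  0.0732]
-0.012 x mid 0.4582 w 0.048 top 0.0732 x at top 0.4548 sat 9.0
-0.006 x mid 0.4529 w 0.059 top 0.074 x at top 0.4528 sat 7.0
-0.0 x mid 0.4542 w 0.061 top 0.0743 x at top 0.4543 sat 8.0
0.006 x mid 0.4552 w 0.059 top 0.0741 x at top 0.455 sat 7.0
0.012 x mid 0.4557 w 0.058 top 0.0738 x at top 0.4558 sat 8.0
0.018 x mid 0.4572 w 0.06 top 0.0733 x at top 0.4569 sat 8.0
0.024 x mid 0.4571 w 0.058 top 0.0738 x at top 0.457 sat 10.0
0.03 x mid 0.458 w 0.059 top 0.072 x at top 0.459 sat 169.0
0.036 x mid 0.459 w 0.054 top 0.0717 x at top 0.4575 sat 177.0
0.042 x mid 0.4523 w 0.04 top 0.0672 x at top 0.4477 sat 175.0
0.048 x mid 0.4619 w 0.022 top 0.0544 x at top 0.4618 sat 183.0
0.054 x mid 0.4626 w 0.022 top 0.0555 x at top 0.4627 sat 182.0
0.06 x mid 0.4623 w 0.02 top 0.0532 x at top 0.4615 sat 146.0
```

View pics/w1.png

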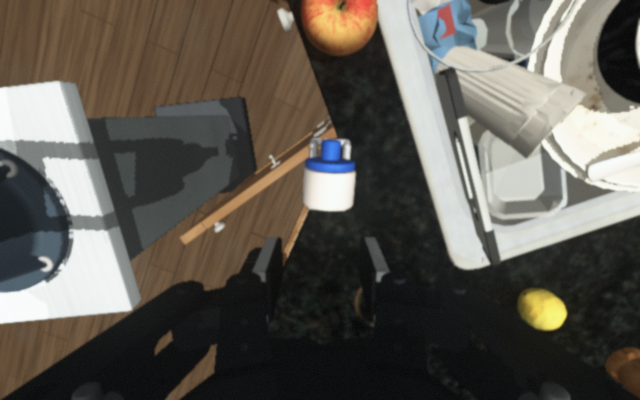

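The wrist view shows the knob up at (331,150), lid band at (330,166) and body at (329,190), with the rails' ends on either side of the knob. I can grasp it.

```bash
python3 -c "
from h import *
go(.4627,.0545,.054,-.16)"
```

```text
shift [0.0345 0.0104 0.2161] turn 0.052 len 0.219 yaw -0.108
```

In the tool's units: 0.216 m is 4.32, 0.195 m is 3.9, 0.052 rad is 0.26.

```bash
echo '0.69 0.208 1 0.26 0.45;0.69 0.208 2 0.26 0.45;0.69 0.208 2.8 0.26 0.45;0.69 0.208 3.4 0.26 0.45;0.69 0.208 3.9 0.26 0.45;0.69 0.208 4.32 0.26 0.45;0.69 0.208 4.32 0.26 0.45;0.69 0.208 4.32 0.26 0.1;0.69 0.208 4.32 0.26 0.1;0.69 0.208 4.32 0.26 0.1;0.69 0.208 4.32 0.26 0.1;0.69 0.208 4.32 0.26 0.1' | python3 drive.py 20
python3 -c "
from h import *
a,W=cloud('wrist'); save(a,'w2.png')"
```

```text
t: 3.0
tcp_pos: [0.4641, 0.0532, 0.055]
tool_rot: [0.762, 0.648, 0.0, 0.0]
force: [-0.6, 1.3, 1.3]
finger_gap: 0.253
gripper_force: 20.6
```

View pics/w2.png

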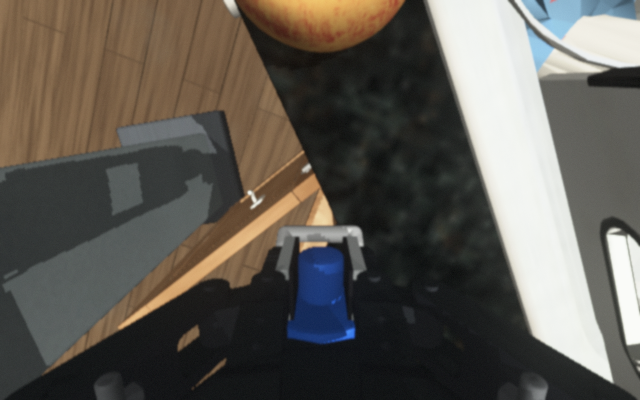

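The knob at (322,280) sits between the fingers. Now I lift it.

```bash
echo '0 0 -0.3 0 0.1;0 0 -0.6 0 0.1;0 0 -1 0 0.1;0 0 -1.5 0 0.1;0 0 -2 0 0.1;0 0 -2.4 0 0.1;0 0 -2.4 0 0.1;0 0 -2.4 0 0.1;0 0 -2.4 0 0.1;0 0 -2.4 0 0.1' | python3 drive.py
python3 - <<'E'
from h import *
a,W=cloud('scene'); b,V=cloud('wrist')
T=(abs(W[...,0]-.46)<.09)&(abs(W[...,1]-.02)<.12)&(W[...,2]<.2)
v,u=np.where(T); print(u.min(),u.max(),v.min(),v.max())
cu,cv=252,170
cu,cv=int(np.median(u)),int(np.median(v))
c=cv2.resize(a[max(cv-50,0):cv+50,cu-65:cu+65],(400,300),interpolation=cv2.INTER_CUBIC)
save(np.hstack([c,cv2.resize(b,(400,250),interpolation=cv2.INTER_AREA)[:, :].repeat(1,0) if 0 else cv2.copyMakeBorder(cv2.resize(b,(400,250)),0,50,0,0,0)]),"w3.png")
E
```

```text
t: 4.05
tcp_pos: [0.4632, 0.0531, 0.1731]
tool_rot: [0.762, 0.648, -0.001, -0.001]
force: [0.5, -0.6, -1.7]
finger_gap: 0.251
gripper_force: 20.4
221 306 115 399
```

View pics/w3.png

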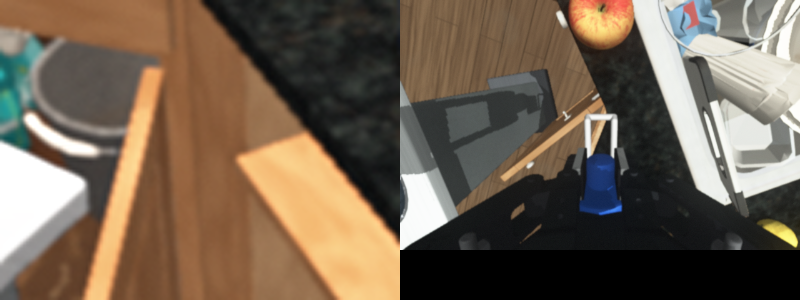

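The left crop missed the pot. In the wrist view the knob is still held at (602,175) and the rest below is empty, but I can't judge the pot's tilt, so I measure it.

```bash
cat >> h.py <<'E'
def tilt(x,y,zlo=.03,zhi=.2,r=.11):
    a,W=cloud("scene"); hsv=cv2.cvtColor(a,cv2.COLOR_RGB2HSV);H,S,Vv=[hsv[...,i].astype(int) for i in range(3)]
    near=(abs(W[...,0]-x)<r)&(abs(W[...,1]-y)<r)&(W[...,2]>zlo)&(W[...,2]<zhi)
    for n,m in dict(blue=near&(H>98)&(H<125)&(S>120),white=near&(S<60)&(Vv>110)).items():
        if m.sum()>3: p=W[m]; print(n,m.sum(),"med",np.median(p,0).round(3),"min",np.percentile(p,2,0).round(3),"max",np.percentile(p,98,0).round(3))
    v,u=np.where(near); return a,W,int(np.median(u)),int(np.median(v))
E
python3 - <<'E'
from h import *
a,W,u,v=tilt(.463,.02,.06)
print(u,v); save(cv2.resize(a[v-60:v+60,u-60:u+60],(480,480),interpolation=cv2.INTER_CUBIC),"s4.png")
b,V=cloud("wrist"); hsv=cv2.cvtColor(b,cv2.COLOR_RGB2HSV);m=(hsv[...,0]>98)&(hsv[...,0]<125)&(hsv[...,1]>120)&(abs(V[...,0]-.46)<.05)&(abs(V[...,1]-.03)<.08)&(V[...,2]>.06)
p=V[m]
for y in np.arange(0,.08,.005):
    q=p[abs(p[:,1]-y)<.0025]
    if len(q)>5: print(y.round(3),len(q),q[:,2].max().round(4))
E
```

```text
blue 32 med [0.443 0.036 0.18 ] min [0.43  0.032 0.162] max [0.477 0.06  0.19 ]
white 543 med [ 0.442 -0.008  0.17 ] min [ 0.424 -0.018  0.138] max [0.477 0.059 0.192]
250 133
0.03 88 0.1893
0.035 1754 0.1904
0.04 836 0.1892
0.045 518 0.2029
0.05 482 0.2025
0.055 588 0.1732
0.06 590 0.2252
0.065 134 0.2276
```

View pics/s4.png

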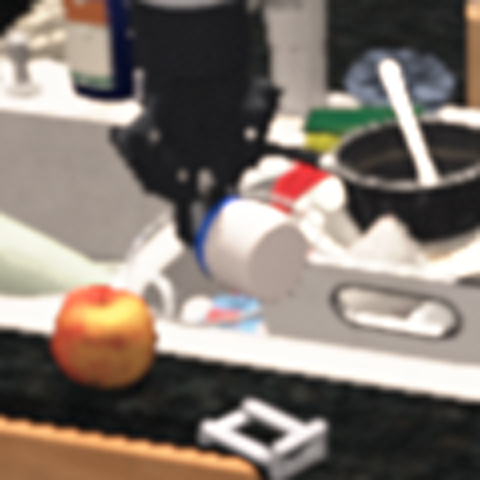

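It is held still level, because pad friction stops the swing. I'll use the fixed 30 mm stop of the rest as a fulcrum. With the lower part of the underside bearing on the stop's top edge, I carry the knob up and over in an arc.

In the tool's units: 0.0741 m is 1.482, 0.11 m is 2.2.

```bash
echo '0.1 0 0.8 0 0.1;0.1 0 1.6 0 0.1;0.1 0 2 0 0.1;0.1 0 2.18 0 0.1;0 0 2.2 0 0.1;-0.07 0 2.04 0 0.1;-0.16 0 1.88 0 0.1;-0.272 0 1.734 0 0.1;-0.4 0 1.6 0 0.1;-0.55 0 1.482 0 0.1;-0.71 0 1.38 0 0.1;-0.71 0 1.38 0 0.1' | python3 drive.py
python3 - <<'E'
from h import *
a,W,u,v=tilt(.46,.01,.035,.16,.09)
save(cv2.resize(a[v-40:v+40,u-40:u+40],(480,480),interpolation=cv2.INTER_CUBIC),"s5.png")
E
```

```text
t: 5.45
tcp_pos: [0.4586, 0.0169, 0.1062]
tool_rot: [0.762, 0.647, 0.0, 0.001]
force: [-0.5, -0.5, -1.6]
finger_gap: 0.252
gripper_force: 20.3
blue 31 med [ 0.434 -0.     0.114] min [ 0.427 -0.005  0.089] max [0.47  0.019 0.123]
white 528 med [ 0.437 -0.043  0.106] min [ 0.418 -0.055  0.071] max [0.496 0.025 0.143]
```

View pics/s5.png

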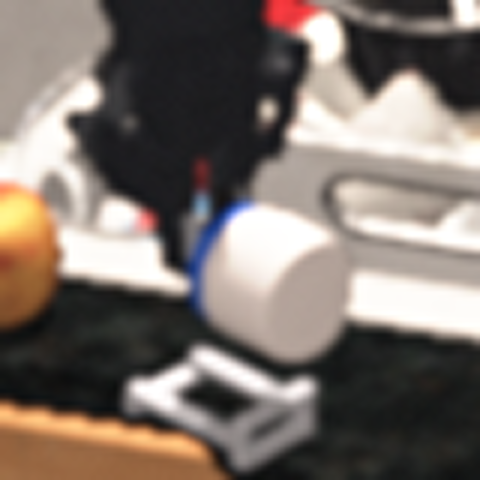

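The pot has tilted only a little. It passed above the stop at (280,410) and barely touched it. I'll measure the stop and the pot's underside more exactly.

```bash
cat >> h.py <<'E'
def axis(a,W,x,y,zlo,zhi,r=.09):
    "2D section seen along tool y: underside plane / lid band -> axis tilt"
    hsv=cv2.cvtColor(a,cv2.COLOR_RGB2HSV);S,Vv=hsv[...,1].astype(int),hsv[...,2].astype(int);H=hsv[...,0]
    m=(abs(W[...,0]-x)<r)&(abs(W[...,1]-y)<r)&(W[...,2]>zlo)&(W[...,2]<zhi)&(S<60)&(Vv>110)
    N=np.cross(np.roll(W,-2,1)-np.roll(W,2,1),np.roll(W,-2,0)-np.roll(W,2,0)); N/=np.linalg.norm(N,axis=-1,keepdims=True)
    return W[m],N[m]
E
python3 - <<'E'
from h import *
a,W=cloud("scene")
e=np.array([np.sin(.16),np.cos(.16)])  # toward knob
s=W[...,:2]@e; z=W[...,2]
near=(abs(W[...,0]-.45)<.06)&(abs(W[...,1])<.09)
L0=np.array([.4641,.0532])@e; print("s of TCP lying",L0)
for zl in np.arange(.012,.044,.004):
    q=near&(abs(z-zl)<.002); 
    if q.sum()>3: print(zl.round(3),q.sum(),"s",np.percentile(s[q],[2,25,50,75,98]).round(4)-L0.round(4))
P,N=axis(a,W,.46,-.01,.05,.16)
ns=N[:,:2]@e; flat=(abs(ns)>.5)
# underside: normals mostly along -s
N=N*np.sign(-ns)[:,None]; c=np.isfinite(N).all(1); 
sel=c&(abs(N[:,:2]@np.array([e[1],-e[0]]))<.35)&(abs(ns)>.6)
print(sel.sum(),np.median(N[sel],0),"pt",np.median(P[sel],0), "tilt deg",np.degrees(np.arctan2(-np.median(N[sel][:,2]),-np.median(N[sel][:,:2]@e))))
Q=P[sel]; print("s-L0",np.percentile(Q[:,:2]@e-L0,[2,50,98]),"z",np.percentile(Q[:,2],[2,50,98]))
E
```

```text
s of TCP lying 0.1264600711652549
0.012 45 s [-0.0797 -0.0757 -0.0494 -0.0071  0.0012]
0.016 48 s [-0.0796 -0.0616 -0.0405 -0.0207 -0.0035]
0.02 70 s [-0.0804 -0.0559 -0.0387 -0.0198 -0.0048]
0.024 13 s [-0.0812 -0.0801 -0.0793 -0.0774 -0.0454]
0.028 27 s [-0.0827 -0.0805 -0.0786 -0.0761 -0.0719]
0.032 14 s [-0.0823 -0.0802 -0.0774 -0.077  -0.0747]
178 [-0.14361382 -0.96641338 -0.00674715] pt [ 0.44605883 -0.04943474  0.09507557] tilt deg 0.3953412885258912
s-L0 [-0.10738731 -0.10425633 -0.07575723] z [0.06750525 0.09507557 0.12121743]
```

The pot is still exactly level. The stop's face is about 5 mm further back than I assumed, so the rim passed over it. I'll go back and repeat the arc with the measured stop.

In the tool's units: 0.0395 m is 0.79, 0.039 m is 0.78.

```bash
echo '0.79 0 0 0 0.1;0.79 0 0.4 0 0.1;0.79 0 0.72 0 0.1;0.79 0 0.78 0 0.1;0.62 0 0.78 0 0.1;0.55 0 0.78 0 0.1;0.476 0 0.606 0 0.1;0.38 0 0.444 0 0.1;0.262 0 0.296 0 0.1;0.128 0 0.164 0 0.1;-0.024 0 0.052 0 0.1;-0.188 0 -0.042 0 0.1;-0.188 0 -0.042 0 0.1' | python3 drive.py
python3 - <<'E'
from h import *
s=manip.sense(); e=np.array([np.sin(.16),np.cos(.16)]); print("ds",s["tcp_pos"][:2]@e-.12646,"up",s["tcp_pos"][2]-.055)
a,W=cloud("scene"); P,N=axis(a,W,.455,-.02,.045,.16)
ns=N[:,:2]@e; N=N*np.sign(-ns)[:,None]
sel=np.isfinite(N).all(1)&(abs(N[:,:2]@np.array([e[1],-e[0]]))<.35)
print(sel.sum(),np.degrees(np.percentile(np.arctan2(-N[sel][:,2],-N[sel][:,:2]@e),[10,25,50,75,90])),np.percentile(P[:,2],[1,99]))
v,u=133,250
save(cv2.resize(a[v-35:v+75,u-50:u+60],(480,480),interpolation=cv2.INTER_CUBIC),"s6.png")
E
```

```text
t: 6.85
tcp_pos: [0.457, 0.0075, 0.1081]
tool_rot: [0.763, 0.647, 0.0, 0.001]
force: [0.9, 0.3, -1.0]
finger_gap: 0.248
gripper_force: 22.3
ds -0.04626129603417117 up 0.05305296976376956
238 [-80.32028557 -13.27090741   6.591184    17.4374421   62.37009095] [0.06344058 0.15280731]
```

View pics/s6.png

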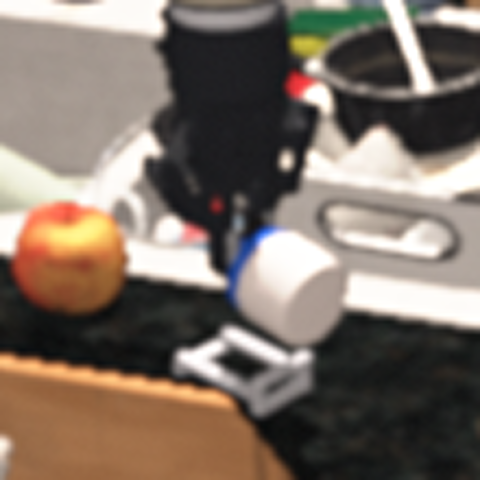

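It has begun to turn, by perhaps 20°. Image views are nearly used up, so I'll fit the tilt by model. The pivot is known from the TCP, so only the angle is left.

```bash
cat >> h.py <<'E'
E3=np.array([np.sin(.16),np.cos(.16),0.])
def theta(E=E3,off=.012,cam="scene"):
    s=manip.sense(); P=np.array(s["tcp_pos"])-[0,0,off]
    a,W=cloud(cam); hsv=cv2.cvtColor(a,cv2.COLOR_RGB2HSV).astype(int);H,S,V=hsv[...,0],hsv[...,1],hsv[...,2]
    m=(np.linalg.norm(W-P,axis=-1)<.085)&(W[...,2]>.004)&(((S<60)&(V>110))|((H>98)&(H<125)&(S>120)))
    Q=W[m]; best=[]
    side=np.array([E[1],-E[0],0])
    for L in (.064,.066,.068,.070,.072):
      for t in range(-10,111):
        ax=np.cos(np.radians(t))*E+np.sin(np.radians(t))*np.array([0,0,1.])
        for dx in (-.004,-.002,0,.002,.004):
            U=P-L*ax+dx*side; h=(Q-U)@ax; r=np.linalg.norm((Q-U)-np.outer(h,ax),axis=1)
            d=np.maximum(np.maximum(-h,h-.052),r-.0295)
            best.append((np.minimum(abs(d),.012).mean(),t,L,dx))
    best.sort(); print("n",len(Q),"ds",round(np.dot(E,s["tcp_pos"])-.12646,4),"up",round(s["tcp_pos"][2]-.055,4),[(round(b[0],5),)+b[1:] for b in best[:4]])
E
python3 -c "
from h import *
theta()"
```

```text
n 688 ds -0.0458 up 0.0527 [(np.float64(0.00392), 8, 0.066, 0), (np.float64(0.00393), 7, 0.066, 0), (np.float64(0.00395), 8, 0.064, 0), (np.float64(0.00396), 7, 0.064, 0)]
```

The model gives about 8°. The pot's rounded bottom edge slipped over the stop because contact was too near the rim. I'll repeat deeper, with contact 16 mm below the axis.

```bash
echo '1.04 0 0 0 0.1;1.04 0 0.5 0 0.1;1.04 0 0.78 0 0.1;1.04 0 0.82 0 0.1;0.82 0 0.82 0 0.1;0.662 0 0.75 0 0.1;0.608 0 0.642 0 0.1;0.546 0 0.536 0 0.1;0.474 0 0.438 0 0.1;0.396 0 0.344 0 0.1;0.396 0 0.344 0 0.1' | python3 drive.py
python3 -c "
from h import *
theta()"
```

```text
t: 8.05
tcp_pos: [0.4604, 0.0273, 0.0911]
tool_rot: [0.762, 0.647, 0.0, 0.001]
force: [1.2, 0.8, -2.1]
finger_gap: 0.253
gripper_force: 26.5
n 702 ds -0.0261 up 0.0361 [(np.float64(0.00426), 16, 0.064, 0), (np.float64(0.00428), 15, 0.064, 0), (np.float64(0.00431), 17, 0.064, 0), (np.float64(0.00435), 14, 0.064, 0)]
```

It is turning, about 16° now, but slipped again, so the stop's location needs measuring properly. I move clear and measure it with all three cameras.

The manual's scale: shifts go in units of 50 mm and turns go in units of 0.2 rad. Converting my numbers, -0.09 m is -1.8, 0.09 m is 1.8.

```bash
echo '0 0 -1 0 0.1;0.6 0 -1.8 0 0.1;1.2 0 -1.8 0 0.1;1.8 0 -1.8 0 0.1;1.8 0 -1.8 0 0.1;1.8 0 -1.8 0 0.1' | python3 drive.py
python3 - <<'E'
from h import *
theta()
for c in ("scene","top","wrist"):
    a,W=cloud(c); w=W-[.4641,.0532,0]; s=w@E3; l=w@np.array([E3[1],-E3[0],0]); z=W[...,2]
    m=(abs(l)<.04)&(abs(s+.03)<.08)&(z>.006)&(z<.045)
    print(c,m.sum())
    for k in np.arange(-.1,.04,.004):
        q=m&(abs(s-k)<.002)
        if q.sum()>2: print("  s",(k+.068).round(3),"n",q.sum(),"z50/95",np.percentile(z[q],[50,95]).round(4),"l",np.percentile(l[q],[5,95]).round(3))
E
```

```text
t: 8.7
tcp_pos: [0.4738, 0.1175, 0.1799]
tool_rot: [0.761, 0.648, -0.001, -0.0]
force: [0.6, -0.6, -2.5]
finger_gap: 0.253
gripper_force: 26.4
n 540 ds 0.065 up 0.1249 [(np.float64(0.00204), 15, 0.064, 0), (np.float64(0.00205), 16, 0.064, 0), (np.float64(0.0021), 14, 0.064, 0), (np.float64(0.00214), 17, 0.064, 0)]
scene 249
  s -0.012 n 58 z50/95 [0.0236 0.0321] l [-0.024  0.019]
  s -0.008 n 35 z50/95 [0.0168 0.032 ] l [-0.025  0.017]
  s -0.004 n 15 z50/95 [0.0157 0.0297] l [-0.026  0.013]
  s 0.004 n 5 z50/95 [0.0174 0.0209] l [-0.024 -0.022]
  s 0.008 n 4 z50/95 [0.0178 0.0214] l [-0.026 -0.021]
  s 0.012 n 8 z50/95 [0.0182 0.0215] l [-0.025  0.018]
  s 0.016 n 9 z50/95 [0.0177 0.021 ] l [-0.027  0.015]
  s 0.02 n 6 z50/95 [0.0185 0.021 ] l [-0.027  0.017]
  s 0.024 n 8 z50/95 [0.0186 0.0211] l [-0.027  0.017]
  s 0.028 n 8 z50/95 [0.018  0.0213] l [-0.024  0.018]
  s 0.032 n 7 z50/95 [0.018  0.0211] l [-0.026  0.016]
  s 0.036 n 6 z50/95 [0.0191 0.0202] l [-0.025  0.008]
  s 0.04 n 7 z50/95 [0.0183 0.0214] l [-0.027  0.019]
  s 0.044 n 9 z50/95 [0.0175 0.0213] l [-0.027  0.018]

[... 920 characters left out ...]
186 0.0209] l [-0.024  0.019]
  s 0.032 n 11 z50/95 [0.018  0.0215] l [-0.024  0.021]
  s 0.036 n 11 z50/95 [0.0189 0.0226] l [-0.026  0.022]
  s 0.04 n 9 z50/95 [0.0178 0.0205] l [-0.025  0.02 ]
  s 0.044 n 7 z50/95 [0.0199 0.0225] l [-0.023  0.02 ]
  s 0.048 n 9 z50/95 [0.0163 0.0209] l [-0.025  0.02 ]
  s 0.052 n 9 z50/95 [0.0197 0.023 ] l [-0.024  0.021]
  s 0.056 n 10 z50/95 [0.0176 0.0213] l [-0.024  0.021]
  s 0.06 n 8 z50/95 [0.0161 0.017 ] l [-0.025  0.022]
  s 0.064 n 19 z50/95 [0.0146 0.02  ] l [-0.024  0.018]
  s 0.068 n 19 z50/95 [0.0116 0.0163] l [-0.022  0.018]
  s 0.072 n 7 z50/95 [0.0098 0.0102] l [-0.012  0.016]
wrist 3
  s 0.072 n 3 z50/95 [0.0069 0.0075] l [-0.022  0.016]
```

The stop face is at about −3 mm, as first assumed. The pot has instead slid about 4 mm into the jaws, so the lid now bears on the finger corners. I'll lower it just above the rest and test whether an opening target near the knob's width gives a lighter grip.

In the tool's units: 0.101 m is 2.02, 0.09 m is 1.8.

```bash
echo '-0.6 0 0 0 0.1;-1.22 0 0.6 0 0.1;-1.22 0 1.3 0 0.1;-1.22 0 1.8 0 0.1;-1.22 0 2.02 0 0.1;-1.22 0 2.02 0 0.24;-1.22 0 2.02 0 0.24;-1.22 0 2.02 0 0.24' | python3 drive.py 20
echo '0 0 0 0 0.25;0 0 0 0 0.25;0 0 0 0 0.25' | python3 drive.py
python3 -c "
from h import *
theta()"
```

```text
t: 9.7
tcp_pos: [0.4655, 0.0569, 0.0803]
tool_rot: [0.762, 0.648, 0.001, 0.001]
force: [-0.6, 0.1, 0.0]
finger_gap: 0.25
gripper_force: 26.4
t: 10.0
tcp_pos: [0.4649, 0.057, 0.0798]
tool_rot: [0.762, 0.648, 0.0, 0.0]
force: [-0.9, 1.5, -0.8]
finger_gap: 0.25
gripper_force: 24.8
n 600 ds 0.0039 up 0.0248 [(np.float64(0.00339), 16, 0.064, 0), (np.float64(0.00342), 17, 0.064, 0), (np.float64(0.00342), 15, 0.064, 0), (np.float64(0.00352), 14, 0.064, 0)]
```

```bash
for o in 1; do :; done; echo '0 0 0 0 0.256;0 0 0 0 0.256' | python3 drive.py | grep -E "gap|grip"; echo '0 0 0 0 0.262;0 0 0 0 0.262' | python3 drive.py| grep -E "gap|grip"; echo '0 0 0 0 0.268;0 0 0 0 0.268' | python3 drive.py| grep -E "gap|grip"
python3 -c "
from h import *
theta()"
```

```text
finger_gap: 0.257
gripper_force: 13.3
finger_gap: 0.259
gripper_force: 0.9
finger_gap: 0.268
gripper_force: 0.2
n 587 ds 0.0038 up 0.0242 [(np.float64(0.0032), 26, 0.064, 0), (np.float64(0.0032), 27, 0.064, 0), (np.float64(0.00328), 25, 0.064, 0), (np.float64(0.00329), 28, 0.064, 0)]
```

The grip force can be tuned by the opening target, and under a light grip the pot is pivoting, now 26°. I'll let it lie back in the rest, only a few mm away, and regrasp nearer the knob's end with a light grip.

```bash
echo '0 0 0.06 0 0.268;0 0 0.12 0 0.28;0 0 0.18 0 0.30;0 0 0.18 0 0.36;0 0 0.18 0 0.45;0 0 0.18 0 0.45;0 0 -0.8 0 0.45;-0.4 0 -1.6 0 0.45;-0.8 0 -2.4 0 0.45;-0.8 0 -3.2 0 0.45;-0.8 0 -4 0 0.45;-0.8 0 -4 0 0.45' | python3 drive.py
python3 - <<'E'
from h import *
a,W=cloud("wrist"); z=W[...,2]
near=(np.abs(W[...,0]-.455)<.07)&(np.abs(W[...,1]-.015)<.1)
for y in np.arange(-.03,.085,.006):
    q=near&(abs(W[...,1]-y)<.003)&(z>.03)&(z<.09)
    if q.sum()>10: p=W[q]; t=p[p[:,2]>p[:,2].max()-.004]; print(y.round(3),q.sum(),"x mid",((p[:,0].min()+p[:,0].max())/2).round(4),"w",np.ptp(p[:,0]).round(3),"top",p[:,2].max().round(4),"x at top",t[:,0].mean().round(4))
E
```

```text
t: 11.9
tcp_pos: [0.4613, 0.0166, 0.2845]
tool_rot: [0.762, 0.647, 0.004, 0.005]
force: [-0.2, 0.2, -0.5]
finger_gap: 0.452
gripper_force: 0.0
-0.024 25 x mid 0.4566 w 0.03 top 0.0312 x at top 0.4579
-0.018 31 x mid 0.4466 w 0.034 top 0.032 x at top 0.4413
-0.0 108 x mid 0.4617 w 0.043 top 0.0726 x at top 0.4581
0.006 244 x mid 0.4548 w 0.059 top 0.0733 x at top 0.4557
0.012 260 x mid 0.4555 w 0.059 top 0.0739 x at top 0.4563
0.018 269 x mid 0.4574 w 0.06 top 0.0738 x at top 0.4561
0.024 272 x mid 0.4584 w 0.06 top 0.0736 x at top 0.4582
0.03 279 x mid 0.4595 w 0.06 top 0.0747 x at top 0.4591
0.036 281 x mid 0.4597 w 0.058 top 0.0736 x at top 0.4594
0.042 281 x mid 0.461 w 0.058 top 0.0722 x at top 0.4607
0.048 277 x mid 0.4618 w 0.054 top 0.072 x at top 0.461
0.054 187 x mid 0.4549 w 0.039 top 0.0697 x at top 0.4524
0.06 111 x mid 0.4638 w 0.023 top 0.0543 x at top 0.464
0.066 110 x mid 0.4649 w 0.023 top 0.0545 x at top 0.4651
0.072 68 x mid 0.4649 w 0.021 top 0.054 x at top 0.4645
```

It lies in the rest again, 12 mm further out, with the knob end at y≈0.074.

```bash
python3 -c "
from h import *
go(.4658,.0705,.057,-.16)"
```

```text
shift [ 0.054  -0.0042  0.2249] turn -0.002 len 0.231 yaw -0.162
```

In the tool's units: 0.054 m is 1.08, 0.15 m is 3.

```bash
echo '1.08 -0.08 0.8 0 0.45;1.08 -0.08 1.8 0 0.45;1.08 -0.08 2.6 0 0.45;1.08 -0.08 3 0 0.45;1.08 -0.08 3 0 0.45;1.08 -0.08 3 0 0.45' | python3 drive.py; python3 -c "
from h import *
go(.4658,.0702,.057,-.16)"
```

```text
t: 12.55
tcp_pos: [0.4622, 0.0714, 0.1285]
tool_rot: [0.762, 0.648, -0.001, -0.001]
force: [-0.1, 0.3, -0.2]
finger_gap: 0.449
gripper_force: 0.0
shift [-0.0006  0.0039  0.0715] turn -0.002 len 0.072 yaw -0.162
```

```bash
echo '0 0.08 0.6 0 0.45;0 0.08 1.1 0 0.45;0 0.08 1.43 0 0.45;0 0.08 1.43 0 0.3;0 0.08 1.43 0 0.24;0 0.08 1.43 0 0.24;0 0.08 1.43 0 0.24;0 0.08 1.43 0 0.24' | python3 drive.py
echo '0 0 0 0 0.257;0 0 0 0 0.257;0 0 0 0 0.257' | python3 drive.py
python3 -c "
from h import *
theta(off=.014)"
```

```text
t: 13.35
tcp_pos: [0.4674, 0.0708, 0.0586]
tool_rot: [0.762, 0.648, 0.001, 0.001]
force: [-0.0, -0.3, -0.0]
finger_gap: 0.248
gripper_force: 19.7
t: 13.65
tcp_pos: [0.467, 0.0708, 0.0578]
tool_rot: [0.762, 0.648, 0.0, 0.0]
force: [-0.6, 1.0, 0.3]
finger_gap: 0.255
gripper_force: 5.8
n 569 ds 0.0178 up 0.0028 [(np.float64(0.00221), 1, 0.072, -0.002), (np.float64(0.00225), 0, 0.072, -0.002), (np.float64(0.00227), 2, 0.072, -0.002), (np.float64(0.0023), 1, 0.072, 0)]
```

The grip is 6 N with the pivot 70 mm from the underside. I'll raise it gently over the rest, letting the bottom swing under.

```bash
echo '0 0 -0.16 0 0.257;-0.04 0 -0.32 0 0.257;-0.12 0 -0.48 0 0.257;-0.2 0 -0.6 0 0.257;-0.32 0 -0.72 0 0.257;-0.44 0 -0.82 0 0.257;-0.44 0 -0.82 0 0.257' | python3 drive.py
python3 -c "
from h import *
theta(off=.014)"
```

```text
t: 14.4
tcp_pos: [0.4635, 0.0482, 0.0995]
tool_rot: [0.762, 0.647, 0.0, 0.0]
force: [0.1, 0.8, 0.2]
finger_gap: 0.257
gripper_force: 5.6
n 564 ds -0.005 up 0.0445 [(np.float64(0.00392), 45, 0.07, 0), (np.float64(0.00392), 45, 0.072, 0), (np.float64(0.00392), 46, 0.072, 0), (np.float64(0.00393), 46, 0.07, 0)]
```

It is at 45°. I continue up and loosen slightly.

In the tool's units: -0.015 m is -0.3, -0.02 m is -0.4.

```bash
echo '-0.1 0 -0.08 0 0.257;-0.2 0 -0.16 0 0.258;-0.3 0 -0.24 0 0.258;-0.4 0 -0.28 0 0.259;-0.4 0 -0.28 0 0.259;-0.4 0 -0.28 0 0.259' | python3 drive.py
python3 -c "
from h import *
theta(off=.014)"
```

```text
t: 15.05
tcp_pos: [0.46, 0.0291, 0.1127]
tool_rot: [0.762, 0.647, 0.0, -0.0]
force: [-0.8, 0.9, -0.2]
finger_gap: 0.258
gripper_force: 2.5
n 557 ds -0.0244 up 0.0577 [(np.float64(0.00352), 87, 0.072, 0), (np.float64(0.00354), 86, 0.072, 0), (np.float64(0.0036), 88, 0.072, 0), (np.float64(0.00366), 85, 0.072, 0)]
```

It is upright at 87°. I firm the grip, then carry it to the free worktop at about (0.46, −0.14).

```bash
echo '0 0 0 0 0.24;0 0 0 0 0.22;0 0 0 0 0.22;0 0 -0.4 0 0.22;0 0 -0.8 0 0.22;-0.6 0 -1 0 0.22;-1.4 0 -1 0 0.22;-2.2 0 -1 0 0.22;-2.8 0 -1 0 0.22;-3.2 0 -1 0 0.22;-3.4 0 -1 0 0.22;-3.4 0 -1 0 0.22;-3.4 0 -1 0 0.22' | python3 drive.py 25
python3 -c "
from h import *
theta(off=.014); go(.46,-.14,.088)"
```

```text
t: 16.4
tcp_pos: [0.4324, -0.1376, 0.1626]
tool_rot: [0.762, 0.648, 0.0, -0.001]
force: [-0.7, 0.4, -2.0]
finger_gap: 0.244
gripper_force: 24.8
n 637 ds -0.1935 up 0.1076 [(np.float64(0.00318), 87, 0.072, 0), (np.float64(0.00322), 86, 0.072, 0), (np.float64(0.00325), 88, 0.072, 0), (np.float64(0.0033), 87, 0.07, 0)]
shift [0.0017 0.0278 0.0746] turn 0 len 0.08 yaw -0.161
```

In the tool's units: 0.028 m is 0.56, 0.074 m is 1.48.

```bash
echo '0 0.28 0.4 0 0.22;0 0.56 0.9 0 0.22;0 0.56 1.24 0 0.22;0 0.56 1.42 0 0.22;0 0.56 1.48 0 0.22;0 0.56 1.48 0 0.22;0 0.56 1.48 0 0.22' | python3 drive.py
echo '0 0 0.06 0 0.22;0 0 0.06 0 0.22' | python3 drive.py
python3 -c "
from h import *
theta(off=.014)"
```

```text
t: 17.15
tcp_pos: [0.4605, -0.1428, 0.0894]
tool_rot: [0.762, 0.648, 0.0, 0.0]
force: [-0.7, 1.4, -1.5]
finger_gap: 0.242
gripper_force: 24.8
t: 17.35
tcp_pos: [0.4609, -0.1437, 0.0868]
tool_rot: [0.762, 0.648, 0.0, 0.001]
force: [-0.8, -1.3, 3.2]
finger_gap: 0.242
gripper_force: 25.2
n 552 ds -0.1949 up 0.0318 [(np.float64(0.00302), 87, 0.072, 0), (np.float64(0.00306), 88, 0.072, 0), (np.float64(0.00309), 86, 0.072, 0), (np.float64(0.00313), 87, 0.07, 0)]
```

It has touched the worktop. I press 1 mm, loosen, then open and retreat upward.

```bash
echo '0 0 0.02 0 0.257;0 0 0.03 0 0.259;0 0 0.03 0 0.262;0 0 0.03 0 0.28;0 0 0.03 0 0.35;0 0 0.03 0 0.45;0 0 0.03 0 0.45;0 0 0.03 0 0.45;0 0 0.03 0 0.45;0 0 -0.6 0 0.45;0 0 -1.6 0 0.45;0 0 -2.4 0 0.45;0 0 -2.4 0 0.45' | python3 drive.py
python3 - <<'E'
from h import *
for c in ("top","wrist","scene"):
    a,W=cloud(c); H,S,_=cv2.split(cv2.cvtColor(a,cv2.COLOR_RGB2HSV)); z=W[...,2]
    m=(abs(W[...,0]-.46)<.06)&(abs(W[...,1]+.14)<.06)&(H>98)&(H<125)&(S>120)&(z<.1)
    for n,q in (("lid",m&(z>.044)&(z<.058)),("knob",m&(z>.068)&(z<.085))):
        if q.sum()>3: p=W[q]; print(c,n,q.sum(),((np.percentile(p,2,0)+np.percentile(p,98,0))/2).round(4),"max z",p[:,2].max().round(4),"ext",np.ptp(p,0).round(3))
a,W=cloud("wrist"); save(a,"w10.png"); print(manip.sense()["tcp_pos"])
E
```

```text
t: 18.7
tcp_pos: [0.4633, -0.1446, 0.2107]
tool_rot: [0.762, 0.648, 0.002, 0.006]
force: [-0.0, 0.5, 0.0]
finger_gap: 0.447
gripper_force: 0.0
wrist lid 2147 [ 0.4598 -0.1461  0.052 ] max z 0.0576 ext [0.056 0.055 0.008]
wrist knob 498 [ 0.4601 -0.1457  0.0729] max z 0.0759 ext [0.022 0.022 0.008]
scene lid 169 [ 0.4585 -0.1482  0.0513] max z 0.0571 ext [0.057 0.057 0.011]
scene knob 43 [ 0.4589 -0.1484  0.0726] max z 0.077 ext [0.023 0.02  0.009]
[ 0.45938843 -0.14246888  0.20478384]
```

The blue pot stands upright and released at (0.460, −0.146). Next is the green pot, so I move over the tin to measure it.

```bash
echo '-0.8 0.2 0 0 0.45;-1.8 0.2 0 0 0.45;-2.8 0.2 0 0 0.45;-3.8 0.2 0 0 0.45;-4.7 0.2 0 0 0.45;-4.7 0.2 0 0 0.45;-4.7 0.2 0 0 0.45;-4.7 0.2 0 0 0.45' | python3 drive.py
cat >> h.py <<'E'
def tin(cam="wrist"):
    a,W=cloud(cam); H,S,_=cv2.split(cv2.cvtColor(a,cv2.COLOR_RGB2HSV)); z=W[...,2]; d=np.hypot(W[...,0]-.46,W[...,1]+.3555)
    p=W[(d>.085)&(d<.105)&(H>98)&(H<125)&(S>120)&(z>.034)&(z<.05)][:,:2]
    if len(p)>50:
        A=np.c_[2*p,np.ones(len(p))]; c=np.linalg.lstsq(A,(p**2).sum(1),rcond=None)[0]; print("tin",c[:2].round(4),"r",np.sqrt(c[2]+c[:2]@c[:2]).round(4),len(p))
    N,L,st,ce=cv2.connectedComponentsWithStats(((d<.085)&(z>.066)&(z<.09)).astype(np.uint8))
    for i in range(1,N):
        if st[i,4]>15:
            q=W[L==i]; g=(np.percentile(q,1,0)+np.percentile(q,99,0))/2; dx=g[:2]-[.46,-.3555]
            print("hue",int(np.median(H[L==i])),g[:2].round(4),"r",np.hypot(*dx).round(4),"ang",np.degrees(np.arctan2(dx[1],dx[0])).round(1),"ztop",np.median(q[:,2]).round(4),"ext",np.ptp(q[:,:2],axis=0).round(3))
E
python3 -c "
from h import *
tin(); tin('top'); go(.506,-.398,.083)"
```

```text
t: 19.7
tcp_pos: [0.4316, -0.3745, 0.2041]
tool_rot: [0.762, 0.648, 0.0, -0.002]
force: [1.0, 0.2, -0.3]
finger_gap: 0.45
gripper_force: 0.0
tin [ 0.4604 -0.3552] r 0.0949 3111
hue 20 [ 0.4509 -0.2938] r 0.0623 ang 98.4 ztop 0.0789 ext [0.022 0.022]
hue 18 [ 0.509  -0.3172] r 0.0622 ang 38.0 ztop 0.0788 ext [0.021 0.022]
hue 21 [ 0.403  -0.3321] r 0.0616 ang 157.7 ztop 0.0789 ext [0.021 0.022]
hue 21 [ 0.4602 -0.3555] r 0.0002 ang -2.8 ztop 0.0788 ext [0.022 0.022]
hue 70 [ 0.5046 -0.398 ] r 0.0616 ang -43.7 ztop 0.0787 ext [0.022 0.021]
hue 12 [ 0.4122 -0.3931] r 0.0608 ang -141.8 ztop 0.0788 ext [0.022 0.021]
tin [ 0.4598 -0.3555] r 0.0956 153
hue 14 [ 0.5079 -0.318 ] r 0.0609 ang 38.1 ztop 0.0787 ext [0.019 0.02 ]
hue 69 [ 0.5067 -0.3962] r 0.062 ang -41.1 ztop 0.0777 ext [0.017 0.017]
hue 15 [ 0.4628 -0.3528] r 0.0039 ang 43.5 ztop 0.0807 ext [0.014 0.014]
hue 15 [ 0.451  -0.2944] r 0.0618 ang 98.3 ztop 0.0798 ext [0.02  0.021]
shift [-0.0118  0.0769  0.1217] turn 0 len 0.144 yaw -0.16
```

The wrist camera puts the green pot at (0.5046, −0.398). Its target beside the neighbour is about (0.518, −0.377).

In the tool's units: 0.121 m is 2.42, 0.115 m is 2.3.

```bash
echo '-0.24 0.8 0.6 0 0.45;-0.24 1.51 1.2 0 0.45;-0.24 1.51 1.6 0 0.45;-0.24 1.51 2 0 0.45;-0.24 1.51 2.3 0 0.45;-0.24 1.51 2.42 0 0.45;-0.24 1.51 2.42 0 0.45;-0.24 1.51 2.42 0 0.3;-0.24 1.51 2.42 0 0.22;-0.24 1.51 2.42 0 0.22;-0.24 1.51 2.42 0 0.22;-0.24 1.51 2.42 0 0.22' | python3 drive.py 25
python3 -c "
from h import *
go(.5185,-.3765,.083)"
```

```text
t: 21.0
tcp_pos: [0.5054, -0.4012, 0.0859]
tool_rot: [0.762, 0.648, 0.0, 0.001]
force: [0.3, -0.2, 4.8]
finger_gap: 0.246
gripper_force: 25.0
shift [0.0265 0.0089 0.0029] turn 0 len 0.028 yaw -0.162
```

```bash
echo '0 0 -0.04 0 0.22;0.12 0.05 -0.04 0 0.22;0.24 0.1 -0.04 0 0.22;0.36 0.15 -0.04 0 0.22;0.46 0.2 -0.04 0 0.22;0.47 0.2 -0.04 0 0.22;0.47 0.2 -0.04 0 0.22' | python3 drive.py
python3 -c "
from h import *
tin()"
```

```text
t: 21.7
tcp_pos: [0.5186, -0.3785, 0.0866]
tool_rot: [0.762, 0.648, -0.0, -0.0]
force: [0.1, 0.4, -1.7]
finger_gap: 0.248
gripper_force: 24.5
tin [ 0.4609 -0.355 ] r 0.0946 7339
hue 19 [ 0.4519 -0.2942] r 0.0619 ang 97.5 ztop 0.0786 ext [0.022 0.022]
hue 18 [ 0.5099 -0.3172] r 0.0629 ang 37.5 ztop 0.0789 ext [0.022 0.022]
hue 12 [ 0.4037 -0.3323] r 0.0609 ang 157.6 ztop 0.0784 ext [0.024 0.022]
hue 12 [ 0.4611 -0.3544] r 0.0015 ang 44.7 ztop 0.0787 ext [0.022 0.022]
hue 67 [ 0.5191 -0.3753] r 0.0623 ang -18.5 ztop 0.0795 ext [0.048 0.027]
hue 12 [ 0.4129 -0.3905] r 0.0587 ang -143.4 ztop 0.078 ext [0.023 0.018]
```

The green pot is closed up at about −20°. I release it, rise, and go back to the blue pot.

```bash
echo '0 0 0.02 0 0.25;0 0 0.03 0 0.258;0 0 0.03 0 0.265;0 0 0.03 0 0.32;0 0 0.03 0 0.4;0 0 0.03 0 0.42;0 0 0.03 0 0.42;0 0 -0.6 0 0.42;0 0 -1.4 0 0.42;0 0 -2.2 0 0.42;1 -0.2 -2.4 0 0.42;2 -0.6 -2.4 0 0.42;3 -1 -2.4 0 0.42;3.8 -1.4 -2.4 0 0.42;4.3 -1.9 -2.4 0 0.42;4.36 -1.9 -2.4 0 0.42;4.36 -1.9 -2.4 0 0.42;4.36 -1.9 -2.4 0 0.42' | python3 drive.py
python3 -c "
from h import *
tin('scene'); go(.460,-.146,.0825,-.16)"
```

```text
t: 23.55
tcp_pos: [0.4612, -0.1497, 0.2071]
tool_rot: [0.762, 0.647, 0.0, 0.001]
force: [0.2, -0.8, -0.1]
finger_gap: 0.422
gripper_force: 0.0
tin [ 0.459 -0.356] r 0.0956 390
hue 11 [ 0.5086 -0.3184] r 0.0612 ang 37.3 ztop 0.0778 ext [0.022 0.021]
hue 67 [ 0.5167 -0.3775] r 0.0608 ang -21.2 ztop 0.0772 ext [0.021 0.021]
hue 11 [ 0.4495 -0.2945] r 0.0619 ang 99.7 ztop 0.078 ext [0.024 0.021]
hue 11 [ 0.4587 -0.3558] r 0.0013 ang -168.9 ztop 0.0779 ext [0.021 0.022]
hue 11 [ 0.402 -0.334] r 0.0618 ang 159.6 ztop 0.0778 ext [0.024 0.02 ]
hue 11 [ 0.4114 -0.3944] r 0.0622 ang -141.3 ztop 0.077 ext [0.022 0.022]
shift [ 0.0039 -0.0021  0.1245] turn -0.003 len 0.125 yaw -0.163
```

In the tool's units: 0.1245 m is 2.49, 0.12 m is 2.4.

```bash
echo '0.08 -0.04 0.8 0 0.42;0.08 -0.04 1.6 0 0.42;0.08 -0.04 2.1 0 0.42;0.08 -0.04 2.4 0 0.42;0.08 -0.04 2.49 0 0.42;0.08 -0.04 2.49 0 0.42;0.08 -0.04 2.49 0 0.3;0.08 -0.04 2.49 0 0.2;0.08 -0.04 2.49 0 0.2;0.08 -0.04 2.49 0 0.2;0.08 -0.04 2.49 0 0.2' | python3 drive.py 30
echo '0 0 -0.6 0 0.2;0 0 -1.4 0 0.2;0 0 -2.2 0 0.2;-0.8 0 -2.6 0 0.2;-1.8 0 -2.6 0 0.2;-2.8 0 -2.6 0 0.2;-3.8 0.4 -2.6 0 0.2;-4.6 0.8 -2.6 0 0.2;-5.1 0.94 -2.6 0 0.2;-5.34 1 -2.6 0 0.2;-5.34 1 -2.6 0 0.2;-5.34 1 -2.6 0 0.2;-5.34 1 -2.6 0 0.2' | python3 drive.py
python3 - <<'E'
from h import *
tin('scene')
s=manip.sense(); x,y,_=s["tcp_pos"]; print(s["tcp_pos"])
for c in ('scene','wrist'):
    a,W=cloud(c); hsv=cv2.cvtColor(a,cv2.COLOR_RGB2HSV).astype(int);H,S,V=hsv[...,0],hsv[...,1],hsv[...,2]
    m=(np.hypot(W[...,0]-x,W[...,1]-y)<.045)&(W[...,2]>.1)&(W[...,2]<.24)
    for n,q in (("blue",m&(H>98)&(H<125)&(S>120)),("white",m&(S<60)&(V>110))):
        if q.sum()>3: p=W[q]; print(c,n,q.sum(),np.percentile(p,1,0).round(4),np.percentile(p,99,0).round(4))
    p=W[m&(S<60)&(V>110)]
    if len(p)>100 and c=='scene':
        from scipy.optimize import least_squares
        # vertical-ish cylinder r=30: centre at z0 and slopes
        f=lambda k: np.hypot(p[:,0]-k[0]-k[2]*(p[:,2]-.15),p[:,1]-k[1]-k[3]*(p[:,2]-.15))-.03
        r=least_squares(f,[x,y,0,0],loss="soft_l1",f_scale=.002); print("axis at z=.15",r.x.round(4),"cost",np.median(abs(r.fun)).round(5))
E
```

```text
t: 24.7
tcp_pos: [0.4592, -0.1445, 0.0829]
tool_rot: [0.762, 0.648, 0.0, 0.001]
force: [0.6, -0.1, 3.6]
finger_gap: 0.242
gripper_force: 29.8
t: 26.0
tcp_pos: [0.4645, -0.4134, 0.212]
tool_rot: [0.762, 0.648, 0.0, -0.001]
force: [-0.3, 0.1, -0.8]
finger_gap: 0.242
gripper_force: 29.9
tin [ 0.4593 -0.3559] r 0.0956 382
hue 11 [ 0.5073 -0.3181] r 0.0603 ang 38.3 ztop 0.078 ext [0.023 0.021]
hue 67 [ 0.5129 -0.3771] r 0.0571 ang -22.2 ztop 0.0744 ext [0.014 0.022]
hue 11 [ 0.4491 -0.2948] r 0.0617 ang 100.2 ztop 0.0774 ext [0.021 0.021]
hue 11 [ 0.4587 -0.3566] r 0.0017 ang -141.3 ztop 0.0777 ext [0.021 0.021]
hue 11 [ 0.4015 -0.3339] r 0.0624 ang 159.8 ztop 0.0777 ext [0.023 0.02 ]
hue 11 [ 0.4107 -0.3947] r 0.063 ang -141.5 ztop 0.078 ext [0.022 0.023]
[ 0.46466354 -0.41365209  0.21218812]
scene blue 250 [ 0.436  -0.4415  0.1762] [ 0.4854 -0.3918  0.205 ]
scene white 464 [ 0.4336 -0.4443  0.132 ] [ 0.4689 -0.3899  0.2184]
axis at z=.15 [ 0.4657 -0.4145  0.0984  0.0084] cost 0.00115
wrist blue 5828 [ 0.4403 -0.4406  0.1794] [ 0.4903 -0.388   0.209 ]
wrist white 2537 [ 0.4402 -0.4103  0.1362] [ 0.4928 -0.3854  0.2288]
```

In the tool's units: 0.005 m is 0.1, 0.06 m is 1.2.

```bash
echo '-0.02 0.1 0.4 0 0.2;-0.02 0.1 0.8 0 0.2;-0.02 0.1 1.2 0 0.2;-0.02 0.1 1.2 0 0.2;-0.02 0.1 1.2 0 0.2' | python3 drive.py
python3 - <<'E'
from h import *
go(.4693,-.4154,.088)
a,W=cloud("wrist"); H,S,_=cv2.split(cv2.cvtColor(a,cv2.COLOR_RGB2HSV)); z=W[...,2]
d=np.hypot(W[...,0]-.46,W[...,1]+.355)
p=W[(d>.085)&(d<.105)&(H>98)&(H<125)&(S>120)&(z>.034)&(z<.046)][:,:2]; A=np.c_[2*p,np.ones(len(p))]; c=np.linalg.lstsq(A,(p**2).sum(1),rcond=None)[0]; print("tin",c[:2].round(4),np.sqrt(c[2]+c[:2]@c[:2]),len(p))
for n,m,zl,zh in (("blue lid",(H>98)&(H<125)&(S>120),.115,.122),("green",(H>55)&(H<85)&(S>100),.052,.06),("green knob",(H>55)&(H<85)&(S>100),.07,.085),):
    q=W[m&(z>zl)&(z<zh)&(d<.1)]; 
    if len(q): print(n,len(q),np.percentile(q,1,0).round(4),np.percentile(q,99,0).round(4))
lidm=(H<28)&(S>60)&(z>.05)&(z<.061)&(d<.1)
N,L,st,ce=cv2.connectedComponentsWithStats(lidm.astype(np.uint8))
for i in range(1,N):
    if st[i,4]>200:
        q=W[L==i]; print("lid",st[i,4],np.percentile(q,1,0).round(4),np.percentile(q,99,0).round(4))
E
```

```text
t: 26.65
tcp_pos: [0.4698, -0.4171, 0.1524]
tool_rot: [0.762, 0.648, 0.0, -0.0]
force: [0.2, -0.9, -1.4]
finger_gap: 0.242
gripper_force: 29.8
shift [ 0.0016 -0.0007  0.0644] turn 0 len 0.064 yaw -0.161
tin [ 0.4606 -0.3555] 0.09478224843034243 3768
blue lid 1337 [ 0.443  -0.4439  0.1186] [ 0.4964 -0.3904  0.122 ]
green 752 [ 0.4912 -0.4041  0.0547] [ 0.5452 -0.3506  0.0585]
green knob 290 [ 0.5074 -0.3872  0.071 ] [ 0.5285 -0.3659  0.0802]
lid 4333 [ 0.4247 -0.3209  0.0545] [ 0.4774 -0.2755  0.0588]
lid 5039 [ 0.4828 -0.3436  0.0547] [ 0.5356 -0.2912  0.0588]
lid 4271 [ 0.3773 -0.3589  0.0547] [ 0.4296 -0.3065  0.0589]
lid 4257 [ 0.434  -0.3811  0.055 ] [ 0.4861 -0.3286  0.0587]
lid 3454 [ 0.3862 -0.4201  0.0549] [ 0.439  -0.3676  0.0587]
```

The blue pot's lid centre is at (0.4697, −0.4172). It is 61.7 to 63 mm from each neighbour and 62.4 mm from the tin's centre. I go straight down.

```bash
echo '0 0 0.24 0 0.2;0 0 0.48 0 0.2;0 0 0.72 0 0.2;0 0 0.92 0 0.2;0 0 1.04 0 0.2;0 0 1.14 0 0.2;0 0 1.22 0 0.2;0 0 1.26 0 0.2;0 0 1.26 0 0.2;0 0 1.26 0 0.2' | python3 drive.py; python3 -c "
from h import *
tin('wrist')"
```

```text
t: 27.7
tcp_pos: [0.4721, -0.4036, 0.1002]
tool_rot: [0.762, 0.647, 0.008, -0.008]
force: [0.0, 43.5, 74.0]
finger_gap: 0.242
gripper_force: 78.0
tin [ 0.4606 -0.3554] r 0.0947 5232
hue 20 [ 0.4516 -0.2948] r 0.0613 ang 97.9 ztop 0.0788 ext [0.022 0.021]
hue 17 [ 0.5088 -0.3178] r 0.0617 ang 37.7 ztop 0.0789 ext [0.021 0.022]
hue 19 [ 0.4034 -0.3328] r 0.061 ang 158.2 ztop 0.0787 ext [0.022 0.022]
hue 20 [ 0.4602 -0.3519] r 0.0037 ang 86.1 ztop 0.079 ext [0.022 0.022]
hue 73 [ 0.5188 -0.3754] r 0.0621 ang -18.7 ztop 0.079 ext [0.022 0.022]
hue 104 [ 0.4727 -0.3928] r 0.0394 ang -71.2 ztop 0.07 ext [0.055 0.029]
hue 12 [ 0.4128 -0.3933] r 0.0605 ang -141.3 ztop 0.0787 ext [0.022 0.022]
hue 110 [ 0.4695 -0.4161] r 0.0613 ang -81.1 ztop 0.0835 ext [0.026 0.036]
```

A jam: 74 N upward and 43 N toward +y, so the pot is riding on the rim. I back off at once and check for tilt.

```bash
echo '0 0 -0.6 0 0.2;0 0 -1.3 0 0.2;0 0 -1.6 0 0.2;0 0 -1.6 0 0.2;0 0 -1.6 0 0.2;0 0 -1.6 0 0.2' | python3 drive.py
python3 - <<'E'
from h import *
from scipy.optimize import least_squares
tin('wrist')
s=manip.sense(); x,y,zt=s["tcp_pos"]; print(s["tcp_pos"])
def surf(k,p):
    ax=np.array([k[3],k[4],1.]); ax/=np.linalg.norm(ax); U=np.array(k[:3]); h=(p-U)@ax; r=np.linalg.norm((p-U)-np.outer(h,ax),axis=1)
    body=np.maximum(np.maximum(-h,h-.044),r-.03); lid=np.maximum(np.maximum(.044-h,h-.052),r-.0285)
    return np.minimum(abs(body),abs(lid))
for c in ('scene','wrist','top'):
    a,W=cloud(c); hsv=cv2.cvtColor(a,cv2.COLOR_RGB2HSV).astype(int);H,S,V=hsv[...,0],hsv[...,1],hsv[...,2];z=W[...,2]
    m=(np.hypot(W[...,0]-x,W[...,1]-y)<.06)&(z>.083)&(z<zt-.028)&(((H>98)&(H<125)&(S>120))|((S<60)&(V>110)))
    p=W[m]
    if len(p)<60: print(c,len(p)); continue
    p=p[::max(1,len(p)//1500)]
    best=min((least_squares(lambda k:surf(k,p),[x,y,zt-.085,t,u],loss="soft_l1",f_scale=.001) for t in(-.15,0,.15) for u in(-.15,0,.15)),key=lambda r:r.cost)
    print(c,len(p),"U",best.x[:3].round(4),"slope",best.x[3:].round(3),"med",np.median(abs(best.fun)).round(5))
save(np.hstack([cloud('scene')[0][100:300,220:460],]),"s9.png")
E
```

```text
t: 28.35
tcp_pos: [0.4687, -0.4167, 0.1671]
tool_rot: [0.762, 0.647, 0.0, -0.002]
force: [-0.1, 0.7, -1.6]
finger_gap: 0.24
gripper_force: 39.5
tin [ 0.4605 -0.3555] r 0.0948 3493
hue 20 [ 0.4514 -0.2945] r 0.0616 ang 98.0 ztop 0.0787 ext [0.022 0.022]
hue 17 [ 0.509  -0.3177] r 0.0619 ang 37.7 ztop 0.0788 ext [0.022 0.022]
hue 20 [ 0.4033 -0.3329] r 0.061 ang 158.3 ztop 0.0787 ext [0.022 0.022]
hue 21 [ 0.4596 -0.353 ] r 0.0025 ang 98.9 ztop 0.0788 ext [0.022 0.022]
hue 74 [ 0.5185 -0.3759] r 0.062 ang -19.2 ztop 0.0789 ext [0.022 0.022]
hue 12 [ 0.4127 -0.3934] r 0.0606 ang -141.3 ztop 0.0788 ext [0.022 0.021]
[ 0.46874328 -0.41674295  0.16705828]
scene 460 U [ 0.4666 -0.4345  0.0944] slope [0.073 0.442] med 0.00082
wrist 1365 U [ 0.4655 -0.435   0.0934] slope [0.063 0.396] med 0.00041
top 0
```

The wooden pots and the green one are unharmed, but the blue pot has turned in the pads by about 24° and also tilted 4° across them. At the second grasp the closing fingertips had pressed on the lid, because they swing forward. I'll take it back to the worktop, let it swing true under a light grip, set it down and regrasp 5 mm higher.

```bash
echo '0 0 -0.4 0 0.22;0 0 -0.9 0 0.22;0.8 0 -1 0 0.22;1.8 0 -1 0 0.22;2.8 -0.2 -1 0 0.22;3.8 -0.6 -1 0 0.22;4.6 -0.9 -1 0 0.22;5.2 -1 -0.8 0 0.22;5.4 -1 -0.2 0 0.22;5.4 -1 0.6 0 0.22;5.4 -1 1.1 0 0.22;5.4 -1 1.34 0 0.22;5.4 -1 1.34 0 0.22;5.4 -1 1.34 0 0.22' | python3 drive.py 25
echo '0 0 0 0 0.25;0 0 0 0 0.255;0 0 0 0 0.257;0 0 0 0 0.257' | python3 drive.py
cat >> h.py <<'E'
from scipy.optimize import least_squares
def surf(k,p):
    ax=np.array([k[3],k[4],1.]); ax/=np.linalg.norm(ax); U=np.array(k[:3]); h=(p-U)@ax; r=np.linalg.norm((p-U)-np.outer(h,ax),axis=1)
    return np.minimum(abs(np.maximum(np.maximum(-h,h-.044),r-.03)),abs(np.maximum(np.maximum(.044-h,h-.052),r-.0285)))
def pose(zmin,cams=("scene","wrist")):
    s=manip.sense(); x,y,zt=s["tcp_pos"]; print("tcp",np.round(s["tcp_pos"],4))
    for c in cams:
        a,W=cloud(c); hsv=cv2.cvtColor(a,cv2.COLOR_RGB2HSV).astype(int);H,S,V=hsv[...,0],hsv[...,1],hsv[...,2];z=W[...,2]
        m=(np.hypot(W[...,0]-x,W[...,1]-y)<.06)&(z>zmin)&(z<zt-.028)&(((H>98)&(H<125)&(S>120))|((S<60)&(V>110)))
        p=W[m]
        if len(p)<60: print(c,len(p)); continue
        p=p[::max(1,len(p)//1500)]
        b=min((least_squares(lambda k:surf(k,p),[x,y,zt-.085,t,u],loss="soft_l1",f_scale=.001) for t in(-.15,0,.15) for u in(-.2,0,.2)),key=lambda r:r.cost)
        print(c,len(p),"U",b.x[:3].round(4),"slope",b.x[3:].round(3),"med",np.median(abs(b.fun)).round(5))
E
python3 -c "
from h import *
pose(.006)"
```

```text
t: 30.0
tcp_pos: [0.4644, -0.1436, 0.1027]
tool_rot: [0.762, 0.647, 0.0, 0.001]
force: [0.5, 0.2, -1.2]
finger_gap: 0.247
gripper_force: 39.5
t: 30.4
tcp_pos: [0.4641, -0.1432, 0.1028]
tool_rot: [0.762, 0.648, 0.0, 0.001]
force: [-0.1, -0.5, -1.7]
finger_gap: 0.256
gripper_force: 9.8
tcp [ 0.4641 -0.1432  0.1028]
scene 330 U [ 0.4615 -0.1607  0.0302] slope [0.078 0.44 ] med 0.00103
wrist 2965 U [ 0.4604 -0.1617  0.0292] slope [0.064 0.407] med 0.00041
```

In the tool's units: 0.008 m is 0.16, 0.006 m is 0.12.

```bash
echo '0 0 0.12 0 0.257;0 0 0.16 0 0.258;0 0 0.16 0 0.258;0 0 0.16 0 0.258;0 0 0.16 0 0.258' | python3 drive.py
python3 -c "
from h import *
pose(.006,['wrist'])"
echo '0 0 0 0 0.260;0 0 0 0 0.260;0 0 0 0 0.260' | python3 drive.py
python3 -c "
from h import *
pose(.006,['wrist'])"
```

```text
t: 31.0
tcp_pos: [0.4638, -0.1431, 0.0942]
tool_rot: [0.762, 0.648, -0.0, -0.0]
force: [0.3, 0.3, -1.8]
finger_gap: 0.26
gripper_force: 7.0
tcp [ 0.4638 -0.1431  0.0942]
wrist 2958 U [ 0.4603 -0.1614  0.0205] slope [0.067 0.404] med 0.00041
t: 31.35
tcp_pos: [0.4638, -0.143, 0.0943]
tool_rot: [0.762, 0.648, 0.0, 0.0]
force: [0.8, -0.0, -1.1]
finger_gap: 0.26
gripper_force: 2.4
tcp [ 0.4638 -0.143   0.0943]
wrist 1923 U [ 0.4627 -0.1465  0.0152] slope [0.024 0.144] med 0.00039
```

It swung to 8°. I lower it onto the worktop, where it flattens, and release.

```bash
echo '0 0 0.08 0 0.260;0 0 0.14 0 0.260;0 0 0.2 0 0.260;0 0 0.22 0 0.260;0 0 0.22 0 0.262;0 0 0.22 0 0.27;0 0 0.22 0 0.3;0 0 0.22 0 0.36;0 0 0.22 0 0.42;0 0 0.22 0 0.42;0 0 -0.6 0 0.42;0 0 -1.6 0 0.42;0 0 -2.4 0 0.42;0 0 -2.4 0 0.42;0 0 -2.4 0 0.42' | python3 drive.py
python3 - <<'E'
from h import *
a,W=cloud("wrist"); H,S,_=cv2.split(cv2.cvtColor(a,cv2.COLOR_RGB2HSV)); z=W[...,2]
m=(abs(W[...,0]-.46)<.06)&(abs(W[...,1]+.14)<.06)&(H>98)&(H<125)&(S>120)&(z<.1)
for n,q in (("lid",m&(z>.044)&(z<.058)),("knob",m&(z>.068)&(z<.085))):
    p=W[q]; g=(np.percentile(p,1,0)+np.percentile(p,99,0))/2; print(n,q.sum(),g.round(4),"max z",p[:,2].max().round(4))
go(g[0],g[1],.088,-.16)
E
```

```text
t: 32.9
tcp_pos: [0.4641, -0.1431, 0.2152]
tool_rot: [0.762, 0.648, 0.0, 0.001]
force: [-0.2, 0.4, -0.0]
finger_gap: 0.42
gripper_force: 0.0
lid 2049 [ 0.4621 -0.1472  0.0521] max z 0.058
knob 479 [ 0.4623 -0.1469  0.0724] max z 0.076
shift [-0.0043 -0.0002  0.126 ] turn -0.002 len 0.126 yaw -0.162
```

The manual's scale: shifts go in units of 50 mm and turns go in units of 0.2 rad. Converting my numbers, 0.127 m is 2.54, 0.122 m is 2.44.

```bash
echo '-0.08 0 0.8 0 0.42;-0.08 0 1.6 0 0.42;-0.08 0 2.16 0 0.42;-0.08 0 2.44 0 0.42;-0.08 0 2.54 0 0.42;-0.08 0 2.54 0 0.42;-0.08 0 2.54 0 0.3;-0.08 0 2.54 0 0.24;-0.08 0 2.54 0 0.2;-0.08 0 2.54 0 0.2;-0.08 0 2.54 0 0.2;-0.08 0 2.54 0 0.2' | python3 drive.py 40
echo '0 0 -0.4 0 0.2;0 0 -1.2 0 0.2;0 0 -2 0 0.2;0 0 -2.4 0 0.2;0 0 -2.4 0 0.2;0 0 -2.4 0 0.2' | python3 drive.py
python3 -c "
from h import *
pose(.05)"
```

```text
t: 34.15
tcp_pos: [0.4633, -0.1471, 0.0877]
tool_rot: [0.762, 0.648, 0.0, 0.0]
force: [-0.2, 0.4, 2.6]
finger_gap: 0.237
gripper_force: 39.5
t: 34.75
tcp_pos: [0.4628, -0.1468, 0.207]
tool_rot: [0.762, 0.648, -0.0, -0.0]
force: [-0.9, -0.2, -2.3]
finger_gap: 0.232
gripper_force: 39.5
tcp [ 0.4628 -0.1468  0.207 ]
scene 540 U [ 0.4625 -0.1468  0.1204] slope [0.013 0.007] med 0.00086
wrist 1742 U [ 0.4609 -0.1472  0.1187] slope [ 0.006 -0.012] med 0.00038
```

It is upright within 1° now. I carry it to the place, aiming the pot axis at (0.470, −0.416).

```bash
echo '-0.8 0 -0.2 0 0.2;-1.8 0 -0.2 0 0.2;-2.8 0 -0.2 0 0.2;-3.8 0.4 -0.2 0 0.2;-4.6 0.8 -0.2 0 0.2;-5.1 1 -0.2 0 0.2;-5.28 1.04 -0.1 0 0.2;-5.28 1.04 0.2 0 0.2;-5.28 1.04 0.6 0 0.2;-5.28 1.04 0.9 0 0.2;-5.28 1.04 0.9 0 0.2;-5.28 1.04 0.9 0 0.2' | python3 drive.py
python3 - <<'E'
from h import *
pose(.083); tin()
a,W=cloud("wrist"); H,S,_=cv2.split(cv2.cvtColor(a,cv2.COLOR_RGB2HSV)); z=W[...,2]
m=(np.hypot(W[...,0]-.47,W[...,1]+.416)<.06)&(H>98)&(H<125)&(S>120)&(z>.105)&(z<.14)
q=W[m]; t=np.median(q[:,2]); q=q[abs(q[:,2]-t)<.003]; print("lid",t,(np.percentile(q,1,0)+np.percentile(q,99,0))/2,np.ptp(q,axis=0))
E
```

```text
t: 36.05
tcp_pos: [0.4713, -0.4143, 0.1609]
tool_rot: [0.762, 0.648, 0.0, -0.002]
force: [-0.5, -0.1, -1.1]
finger_gap: 0.234
gripper_force: 39.4
tcp [ 0.4713 -0.4143  0.1609]
scene 572 U [ 0.4713 -0.4141  0.0744] slope [-0.002 -0.007] med 0.00081
wrist 1652 U [ 0.4706 -0.4157  0.0745] slope [ 0.004 -0.017] med 0.00037
tin [ 0.4606 -0.3555] r 0.0948 3583
hue 20 [ 0.4515 -0.2944] r 0.0617 ang 97.9 ztop 0.0787 ext [0.022 0.023]
hue 17 [ 0.5092 -0.3178] r 0.062 ang 37.5 ztop 0.0788 ext [0.022 0.022]
hue 20 [ 0.4033 -0.3329] r 0.0611 ang 158.2 ztop 0.0787 ext [0.022 0.022]
hue 21 [ 0.4596 -0.3529] r 0.0026 ang 99.0 ztop 0.0789 ext [0.022 0.022]
hue 74 [ 0.5185 -0.3758] r 0.0619 ang -19.1 ztop 0.0788 ext [0.022 0.022]
hue 108 [ 0.4737 -0.3942] r 0.0411 ang -70.4 ztop 0.0848 ext [0.049 0.016]
hue 12 [ 0.4126 -0.3934] r 0.0607 ang -141.4 ztop 0.0787 ext [0.022 0.021]
lid 0.12744149264646482 [ 0.47177688 -0.41543536  0.12679206] [0.05618558 0.05559914 0.00597632]
```

Position and tilt are good. I lower it in stages, watching the force.

```bash
echo '0 0 0.2 0 0.2;0 0 0.4 0 0.2;0 0 0.54 0 0.2;0 0 0.68 0 0.2;0 0 0.8 0 0.2;0 0 0.8 0 0.2' | python3 drive.py|grep -E "pos|force"; echo '0 0 0.12 0 0.2;0 0 0.24 0 0.2;0 0 0.34 0 0.2;0 0 0.34 0 0.2' | python3 drive.py | grep -E "pos|force"
```

```text
tcp_pos: [0.4714, -0.4154, 0.1209]
force: [0.2, 0.7, -1.6]
gripper_force: 39.4
tcp_pos: [0.4715, -0.4155, 0.1043]
force: [0.5, 0.2, -2.1]
gripper_force: 39.4
```

It goes in freely, so I lower the last 11 mm.

In the tool's units: 0.0105 m is 0.21, 0.009 m is 0.18.

```bash
echo '0 0 0.08 0 0.2;0 0 0.14 0 0.2;0 0 0.18 0 0.2;0 0 0.21 0 0.2;0 0 0.21 0 0.2' | python3 drive.py|grep -E "pos|force"; echo '0 0 0.02 0 0.2;0 0 0.03 0 0.2;0 0 0.03 0 0.2' | python3 drive.py | grep -E "pos|force"
```

```text
tcp_pos: [0.4718, -0.4158, 0.0945]
force: [-0.3, 0.9, -1.2]
gripper_force: 39.4
tcp_pos: [0.4719, -0.4159, 0.0932]
force: [0.7, -0.1, -0.6]
gripper_force: 39.4
```

In the tool's units: -0.13 m is -2.6, -0.11 m is -2.2.

```bash
echo '0 0 0.02 0 0.24;0 0 0.03 0 0.25;0 0 0.03 0 0.256;0 0 0.03 0 0.26;0 0 0.03 0 0.27;0 0 0.03 0 0.31;0 0 0.03 0 0.36;0 0 0.03 0 0.4;0 0 0.03 0 0.4;0 0 -0.6 0 0.4;0 0 -1.4 0 0.4;0 0 -2.2 0 0.4;0.4 -0.8 -2.6 0 0.4;0.4 -0.8 -2.6 0 0.4;0.4 -0.8 -2.6 0 0.4' | python3 drive.py
python3 - <<'E'
from h import *
tin(); tin('scene')
a,W=cloud('wrist'); c=cloud('scene')[0]
save(np.hstack([cv2.resize(a,(480,300),interpolation=cv2.INTER_AREA),cv2.resize(c[160:310,300:460],(320,300))]),"end.png")
E
```

```text
t: 39.55
tcp_pos: [0.4353, -0.3893, 0.224]
tool_rot: [0.762, 0.647, 0.0, 0.001]
force: [1.4, -0.1, -0.3]
finger_gap: 0.4
gripper_force: 0.0
tin [ 0.4604 -0.3553] r 0.0949 2975
hue 19 [ 0.4509 -0.2941] r 0.062 ang 98.4 ztop 0.0789 ext [0.022 0.022]
hue 18 [ 0.5087 -0.3174] r 0.0619 ang 38.0 ztop 0.0787 ext [0.021 0.021]
hue 21 [ 0.4029 -0.3325] r 0.0616 ang 158.0 ztop 0.0787 ext [0.022 0.022]
hue 21 [ 0.4591 -0.3525] r 0.0031 ang 105.7 ztop 0.0788 ext [0.022 0.021]
hue 73 [ 0.5183 -0.3755] r 0.0617 ang -19.0 ztop 0.0787 ext [0.021 0.022]
hue 15 [ 0.4124 -0.3933] r 0.0608 ang -141.6 ztop 0.0788 ext [0.021 0.022]
hue 101 [ 0.4706 -0.4157] r 0.0611 ang -80.0 ztop 0.0786 ext [0.022 0.021]
tin [ 0.4591 -0.3561] r 0.0956 375
hue 11 [ 0.5091 -0.3183] r 0.0616 ang 37.2 ztop 0.0767 ext [0.023 0.022]
hue 67 [ 0.5178 -0.377 ] r 0.0616 ang -20.4 ztop 0.0771 ext [0.022 0.023]
hue 11 [ 0.4486 -0.2951] r 0.0614 ang 100.7 ztop 0.0779 ext [0.025 0.021]
hue 11 [ 0.4576 -0.3542] r 0.0027 ang 151.4 ztop 0.0766 ext [0.022 0.021]
hue 110 [ 0.4701 -0.4172] r 0.0625 ang -80.8 ztop 0.0776 ext [0.022 0.021]
hue 11 [ 0.4012 -0.3338] r 0.0627 ang 159.7 ztop 0.0778 ext [0.024 0.02 ]
hue 11 [ 0.4105 -0.3943] r 0.0629 ang -141.9 ztop 0.0776 ext [0.023 0.022]
```

View pics/end.png

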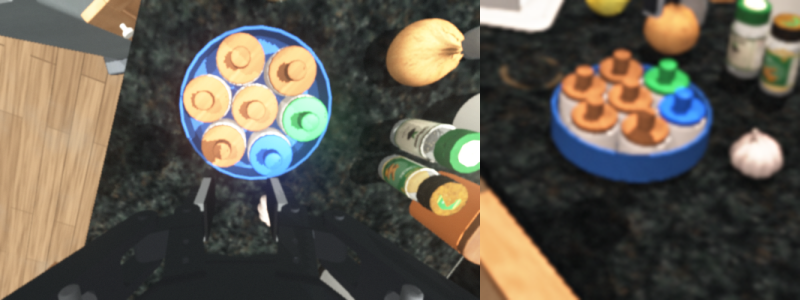

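All seven pots stand in the tin: blue at (270,152) beside green at (304,118), with all knob tops level at 79 mm and the gripper clear. I hand it in.

```bash
python3 -c "
from station import manip
print(manip.sign_off())"
```

```text
the job is handed in; nothing more can be done
None
```

The job is handed in: all seven pots stand upright on the tin's floor, the blue one after being stood and released on the worktop, at about 40 s of the 72 s; one jam (74 N at the wrist) needed a second try, and no verdict was returned.

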